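Reassemble a sectional house model on its site board

ROBOT

A 6-joint arm with a two-finger parallel gripper is mounted at the origin on a cart in front of the work surface, level with it; the furniture and walls round the work are solid. World frame = base frame: x ahead of the robot, y to its left, z up, the work surface at z = 0. Lengths are in mm, angles in rad, forces in N, time in s.
With the tool pointing down it reaches from about 400 to 825 mm from the base axis. Payload 7 kg.
Tool frame: the origin (TCP) lies at the very end of the fingers, on their centre line; the grasp point (between the pads) lies 19 mm behind it; z points along the fingers, y is the direction in which the jaws open and shut (so a half turn about z gives the same grasp; the last joint's range is limited). The gripper opens to 88 mm and grips with 3 to 60 N. Pads are 19 mm wide; open, the fingers measure 130 mm over their backs; the gripper's body (78 mm by 193 mm) begins 47 mm behind the grasp point.
Start: joints at [1.398, 0.359, 0.012, 0, -1.224, -0.288], TCP at [300.153, 604.569, 203.861] pointing down, gripper open.
Joint ranges: [-3.07, 3.07], [-1.43, 2.12], [-1.02, 1.25], [-3.03, 1.67], [-3.05, -0], [-3.03, 3.03]. Speed limits (rad/s): [2.39, 2.39, 3.01, 3.14, 3.14, 3.14].

INTERFACE

Orientations are given as a unit quaternion [x, y, z, w].
In Python, from plant import bot gives the robot as it stands. Calls block until the motion is done:
- bot.move_ptp(position, orientation): joint-space move of the TCP to a pose.
- bot.line_to(position, velocity=150, ori=None): straight line of the TCP; ori=None keeps the orientation; velocity is the mean speed in mm/s.
- bot.move_joints(angles): joint-space move.
- bot.move_gripper(opening, force=None): finger opening in mm; force is the grip in N (None keeps the last); returns when the fingers have stopped.
- bot.pause(seconds).
- bot.solve_ik(position, orientation): joint angles nearest the present ones, or None.
- bot.read_state(): the state.
- bot.camera(name): name is "scene" or "top" or "wrist"; returns the picture (420x560x3 uint8, red, green, blue); there is no depth.
- bot.get_calibration(name): a dict with "fx", "fy", "cx", "cy" (pixels), "distortion" ([k1, k2, p1, p2, k3] as OpenCV has them; the pictures are not rectified), "view" (4x4, takes a point from world to camera coordinates); the wrist camera has in their place "T_tool_cam" (4x4, takes a point from camera to tool coordinates, whose origin is the TCP and whose axes are the flange's). Camera axes: x right, y up, looking along -z (the intrinsics and any distortion apply to the point x, -y, -z); pixel columns grow to the right and rows downward; lengths in mm; the calibration is good to about 2 mm. A picture is of the moment at which its call begins: read the wrist's pose just before it. get_calibration takes no time and is no camera call.
A pose or a line that the arm cannot do raises bot.Unreachable and nothing moves.
- bot.close_job(): hands the job in, once; it reports no verdict.
The state is a dict: "t": time; "joint_pos": joint angles; "qvel": joint speeds; "tau": joint torques, N m; "tcp_pos": TCP position; "eef_rot": TCP orientation; "contact_force": force on the tool from outside, world axes, zero at the start; "moment": the same for the moment, N m; "width": finger opening in mm.
Only numpy, scipy, OpenCV 4.12 (cv2) and the standard library are available. Lean on these libraries where they do the work, as an engineer would, in place of code of your own. Each camera call takes 0.05 s, during which the arm holds its last target.

TASK

Put the take-apart house model back together on its plywood site board, from the bottom up: fit the ground storey over the long locating pad, then the upper storey on it, then the sloping roof, each fully down over the pad below it, and then lay the solar panel on the roof slope, cells up and lengthwise down the slope, with its lower edge resting on the wooden rail. Fit the garage over the short pad of the board whenever it suits, and do not knock over the glue bottle or the tan paint bottle.

Things in the scene. Friction and masses are not known exactly. Their poses are not given: they have to be found in the camera images.
- site_board: fixed plywood board, 140 (x) x 300 (y) x 12 mm thick, trees up to 36 mm clear of the plots. Origin at the centre of its underside, z up, -x towards the robot. On its top stand two wooden pads with bevelled edges, 7 mm high, lying along its x and y: the long one for the house, 47 (x) x 115 (y) mm, centred at (0, -75) mm; the short one for the garage, 37 (x) x 43 (y) mm, at (0, +85) mm.
- ground_storey: the longest block: white hollow storey, 60 (x) x 128 (y) x 48 mm high to its wooden deck, door in its -x face; origin at the centre of its underside, z up. Open below: a cavity 50 x 118 mm, 42 deep, goes over the board's long pad with 1.5 mm play a side, either way round. On its deck, central, a bevelled pad 43 x 87 mm, 7 mm high. 130 g; grip across the 60 mm.
- upper_storey: shorter white hollow storey, 56 (x) x 100 (y) x 40 mm high to its wooden deck, rows of small windows; origin at the centre of its underside, z up. Open below: a cavity 46 x 90 mm, 34 deep, goes over the ground storey's pad with 1.5 mm play a side, either way round. On its deck, central, a bevelled pad 43 x 87 mm, 7 mm high. 100 g; grip across the 56 mm.
- roof: wedge, 60 (x) x 108 (y) mm; origin at the centre of its underside, z up. Smooth grey slope of 22 degrees rises along +y, 13 mm up at y = -54, 35 at y = 0, 57 at y = +54. A wooden rail 7 mm high crosses its low end, uphill face 6 mm up the slope. Open below: a cavity 46 x 90 mm, 9 deep, fits the upper storey's pad, 1.5 mm play a side, either way round. 90 g; grip across the 60 mm at mid-length.
- solar_panel: thin flat panel, 40 (x) x 72 (y) x 8 mm, aluminium frame, dark cells on top; origin at the centre of its underside, z up, y along its length. Smooth: laid on the roof slope it slides down by itself until the rail stops it, its origin then at (0, -15, +29) mm in the roof's frame. 25 g; grip it across its 40 mm width.
- garage: small white block with a flat grey top, 50 (x) x 56 (y) x 34 mm high, ribbed door in its -x face; origin at the centre of its underside, z up. Open below: a cavity 40 x 46 mm, 28 deep, goes over the board's short pad with 1.5 mm play a side. 70 g; grip it across its 50 mm width.
- glue_bottle: white glue bottle with a long nozzle, 36 mm in diameter, 102 mm high, standing at the left; origin at the centre of its underside. Not to be knocked over.
- paint_tan: tan dropper bottle with a cap, 25 mm in diameter, 87 mm high, standing near the vice; origin at the centre of its underside. Not to be knocked over.

How it is judged:
By the outcome, as a careful person would: the job done as asked, in the order asked, and still so for the second after the job is handed in, with the robot touching nothing.
It also fails if it takes over 136 s, if anything falls off the work surface, if the arm or the gripper's body presses on something with over 40 N, if the wrist force passes 120 N, or if a joint passes its speed limit or range.

## Working session

There is one attempt and no reset: what is moved stays moved. The work goes in short steps, each a Python script; the robot and the scene stay as the last script left them, time stands still between calls to the robot, and variables do not carry over. Pictures are saved under pics/ and viewed, and the job is handed in when it is done.

```bash
ls -la && mkdir -p pics
python3 - <<'E'
from plant import bot
import cv2, numpy as np
s=bot.read_state(); print(s['t'],s['tcp_pos'],s['eef_rot'],s['width'])
for n in ["scene","top","wrist"]:
    im=bot.camera(n); cv2.imwrite(f"pics/{n}0.png",im[:,:,::-1])
    c=bot.get_calibration(n); print(n,{k:np.round(v,4).tolist() for k,v in c.items()})
E
```

```text
total 12
drwxr-xr-x  3 agent agent 4096 Dec  6 23:51 .
drwxr-xr-x 23 root  root  4096 Dec  6 23:51 ..
drwxr-xr-x  2 agent agent 4096 Dec  6 23:51 pics
0.0 [299.9122909  604.1037958  202.91693345] [ 9.73567125e-01 -2.28399508e-01 -1.28609174e-04  8.37039198e-04] 87.72603164543901
scene {'fx': 412.6969, 'fy': 412.6969, 'cx': 277.1068, 'cy': 216.7689, 'distortion': [-0.0087, 0.0, 0.0, 0.0, 0.0], 'view': [[0.5796, -0.8149, -0.0065, -290.6959], [0.566, 0.3968, 0.7226, -345.5162], [-0.5863, -0.4225, 0.6912, -788.3376], [0.0, 0.0, 0.0, 1.0]]}
top {'fx': 410.6315, 'fy': 410.6315, 'cx': 282.6071, 'cy': 205.2912, 'distortion': [-0.113, 0.0, 0.0, 0.0, 0.0], 'view': [[-0.0265, -0.9996, -0.0114, 57.4173], [0.9968, -0.0273, 0.0758, -551.1708], [-0.0761, -0.0093, 0.9971, -1338.1633], [0.0, 0.0, 0.0, 1.0]]}
wrist {'fx': 314.6559, 'fy': 314.6559, 'cx': 279.4804, 'cy': 208.6148, 'distortion': [-0.0387, 0.0, 0.0, 0.0, 0.0], 'T_tool_cam': [[-0.0006, 0.97, 0.243, 64.2586], [1.0, 0.0004, 0.0009, -0.0354], [0.0008, 0.243, -0.97, -181.1233], [0.0, 0.0, 0.0, 1.0]]}
```

View pics/scene0.png

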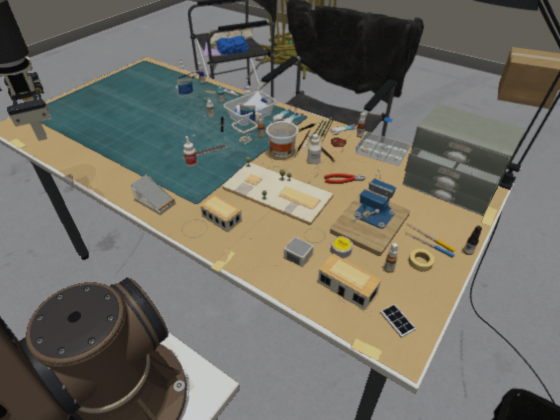

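View pics/top0.png

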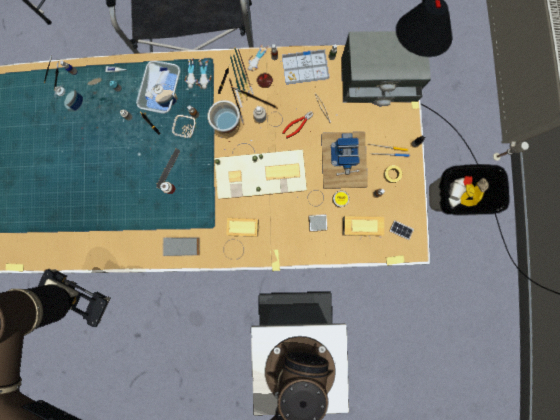

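View pics/wrist0.png

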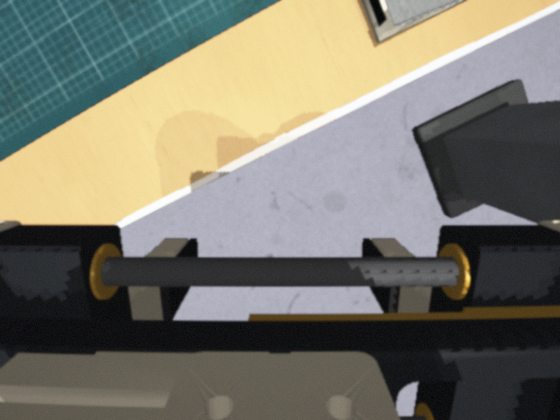

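```bash
cat > h.py <<'E'
import numpy as np, cv2
from scipy.spatial.transform import Rotation as R
from plant import bot
def K(c): return np.array([[c['fx'],0,c['cx']],[0,c['fy'],c['cy']],[0,0,1.]])
def camT(name,state=None):
    "cam->world 4x4"
    c=bot.get_calibration(name)
    if name!='wrist': return np.linalg.inv(np.array(c['view']))
    T=np.eye(4); T[:3,:3]=R.from_quat(state['eef_rot']).as_matrix(); T[:3,3]=state['tcp_pos']
    return T@np.array(c['T_tool_cam'])
def unproj(name,uv,z,T):
    c=bot.get_calibration(name)
    p=cv2.undistortPoints(np.array(uv,float).reshape(-1,1,2),K(c),np.array(c['distortion'],float)).reshape(-1,2)
    d=np.c_[p[:,0],-p[:,1],-np.ones(len(p))]@T[:3,:3].T
    o=T[:3,3]; z=np.broadcast_to(z,len(p))
    return o+d*((z-o[2])/d[:,2])[:,None]
def proj(name,P,T):
    c=bot.get_calibration(name); Ti=np.linalg.inv(T)
    q=np.atleast_2d(P)@Ti[:3,:3].T+Ti[:3,3]
    q=q*[1,-1,-1]
    return cv2.projectPoints(q,np.zeros(3),np.zeros(3),K(c),np.array(c['distortion'],float))[0].reshape(-1,2)
def down(yaw):
    "tool z down; tool x axis at world angle yaw"
    return (R.from_euler('z',yaw)*R.from_euler('x',np.pi)).as_quat()
def crop(im,x0,y0,x1,y1,f,fn):
    c=cv2.resize(im[y0:y1,x0:x1],None,fx=f,fy=f,interpolation=cv2.INTER_CUBIC)
    cv2.imwrite(fn,c)
def snap(name,fn):
    s=bot.read_state(); im=bot.camera(name)
    cv2.imwrite(fn,im[:,:,::-1]); np.save(fn[:-4]+'.npy',camT(name,s)); return s
E
python3 - <<'E'
from h import *
im=cv2.imread('pics/top0.png')
crop(im,150,130,310,265,5,'pics/top0a.png'); crop(im,290,120,430,250,5,'pics/top0b.png')
T=camT('top')
for n,uv,z in [('roof',(180,246),35),('upper',(242,227),47),('garage',(317,222),34),('ground',(364,226),55),('panel',(401,229),8),('glue',(166,187),20),('tan',(380,192),80),('boardC',(260,173),12),('longpad',(283,171),19),('shortpad',(236,176),19)]:
    print(n,unproj('top',uv,z,T).round(0)[0])
E
```

```text
roof [426. 383.  35.]
upper [484. 176.  47.]
garage [494. -69.  34.]
ground [ 476. -218.   55.]
panel [ 463. -352.    8.]
glue [625. 434.  20.]
tan [ 582. -269.   80.]
boardC [664. 116.  12.]
longpad [667.  38.  19.]
shortpad [655. 196.  19.]
```

```bash
sleep 1
```

```text
(no output)
```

View pics/top0a.png

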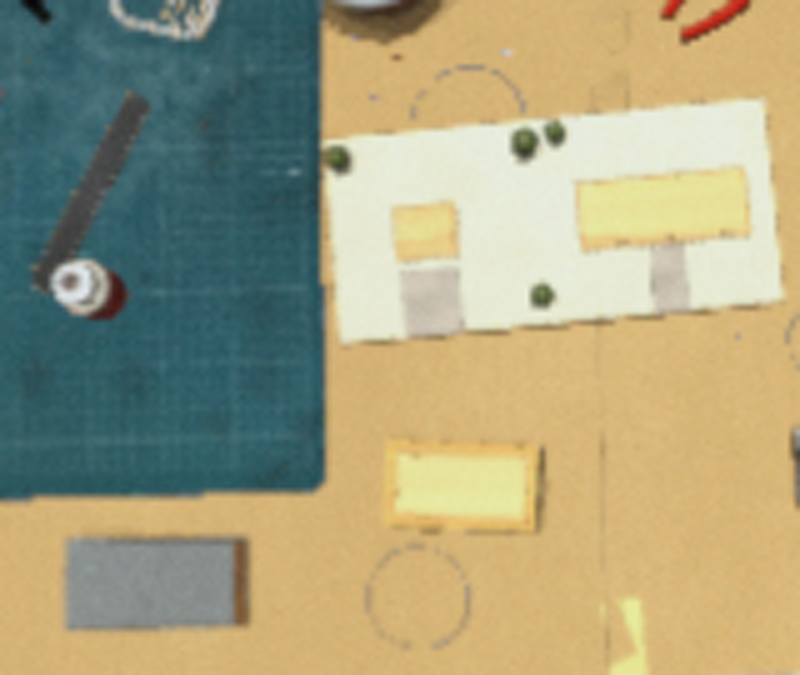

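View pics/top0b.png

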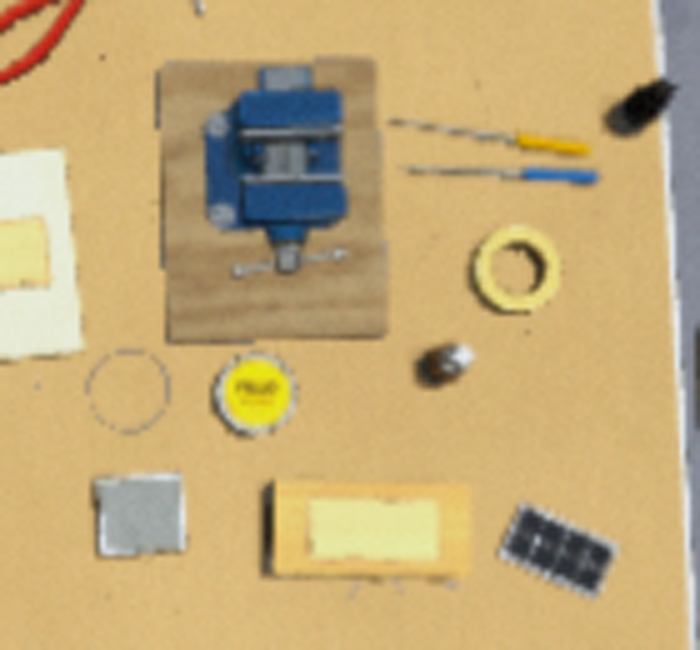

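```bash
cat >> h.py <<'E'
def hover(x,y,oyaw,z,off=50):
    yaw=oyaw-np.pi/2
    p=[x-off*np.cos(yaw),y-off*np.sin(yaw),z]
    bot.move_ptp(p,down(yaw))
E
python3 - <<'E'
from h import *
T=camT('top')
def yw(a,b,z):
    A,B=unproj('top',[a,b],z,T); d=B-A; return A.round(1),B.round(1),np.degrees(np.arctan2(-d[0],d[1])).round(1),np.hypot(*d[:2]).round(1)
ca=lambda u,v:(150+u/5-.4,130+v/5-.4); cb=lambda u,v:(290+u/5-.4,120+v/5-.4)
print('board far edge',yw(ca(763,100),ca(328,140),12))
print('pad far',yw(ca(745,168),ca(578,182),19))
print('ground far',yw(cb(472,484),cb(275,482),48))
print('upper far',yw(ca(543,445),ca(388,440),40))
print('garage far',yw(cb(184,475),cb(95,480),34))
print('panel far',yw(cb(615,548),cb(525,507),8))
print('panel near',yw(cb(598,597),cb(502,552),8))
for nm,x,y,a,z in [('roof',426,383,0,35),('upper',484,176,0,47),('spad',655,196,.09,19),('lpad',667,38,.09,19)]:
    hover(x,y,a,z+110); s=snap('wrist',f'pics/w_{nm}.png'); print(nm,s['t'],s['tcp_pos'].round(1),s['joint_pos'].round(2))
E
```

```text
board far edge (array([739.8, -28.5,  12. ]), array([721.3, 266.4,  12. ]), np.float64(3.6), np.float64(295.5))
pad far (array([692.4, -14.7,  19. ]), array([686.1,  97.3,  19. ]), np.float64(3.2), np.float64(112.1))
ground far (array([ 505.2, -286.4,   48. ]), array([ 510.2, -157.7,   48. ]), np.float64(-2.2), np.float64(128.8))
upper far (array([509.8, 123.1,  40. ]), array([515.7, 224.5,  40. ]), np.float64(-3.4), np.float64(101.6))
garage far (array([ 517.1, -100.1,   34. ]), array([515.4, -41.7,  34. ]), np.float64(1.6), np.float64(58.4))
panel far (array([ 461.1, -391.3,    8. ]), array([ 490.5, -331.2,    8. ]), np.float64(-26.0), np.float64(66.9))
panel near (array([ 428.7, -378.2,    8. ]), array([ 460.8, -314.3,    8. ]), np.float64(-26.7), np.float64(71.6))
roof 1.0333 [426.2 433.6 145.4] [ 1.12  0.29 -0.22  0.   -1.05 -1.11]
upper 1.95 [484.2 226.6 157.3] [ 0.8   0.16 -0.37  0.   -1.04 -0.8 ]
spad 2.7167 [650.4 246.4 127.6] [ 0.64  0.44 -0.04 -0.   -1.09 -0.55]
lpad 3.4417 [662.4  87.6 130.2] [ 0.42  0.4  -0.1  -0.   -1.07 -0.33]
```

View pics/w_roof.png

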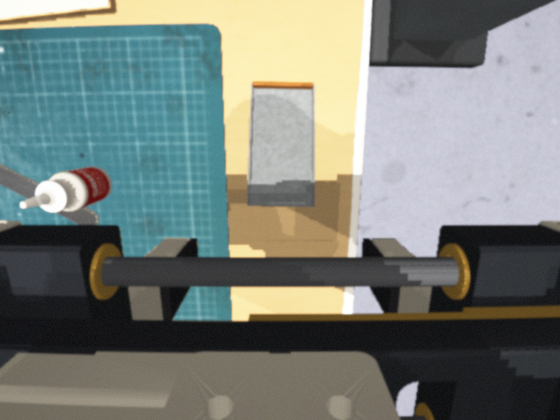

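View pics/w_upper.png

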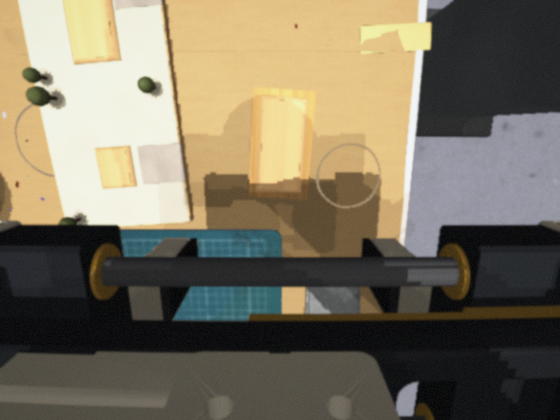

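View pics/w_spad.png

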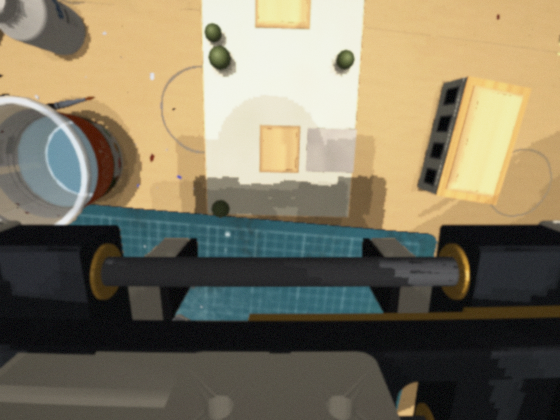

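View pics/w_lpad.png

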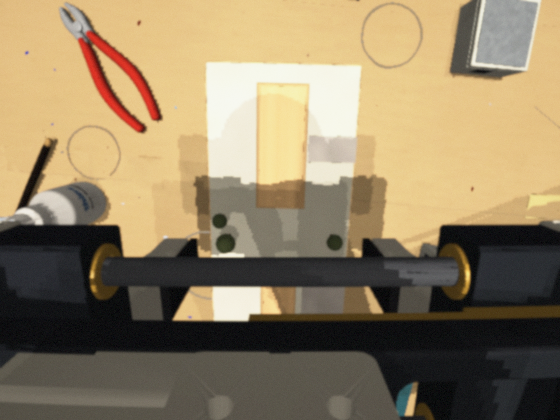

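Run:
```python
from h import *
for nm,x,y,a,z in [('garage',494,-69,.03,34),('ground',476,-222,-.04,55),('panel',461,-353,-.46,8)]:
    hover(x,y,a,z+110); s=snap('wrist',f'pics/w_{nm}.png'); print(nm,s['t'],s['tcp_pos'].round(1),s['joint_pos'].round(2))
```

```text
garage 4.3167 [493.  -18.3 144.6] [ 0.36  0.11 -0.47  0.   -1.   -0.33]
ground 5.0333 [ 478.4 -172.4  164.5] [ 0.04  0.12 -0.41 -0.   -1.05 -0.08]
panel 5.7167 [ 483.3 -308.   117.2] [-0.23  0.27 -0.33 -0.   -0.97 -0.23]
```

Run:
```python
from h import *
for nm,b in dict(lpad=(200,55,370,220,4),upper=(230,75,340,205,5),spad=(195,110,365,220,4),roof=(235,70,335,215,5)).items():
    im=cv2.imread(f'pics/w_{nm}.png'); im=cv2.convertScaleAbs(im,alpha=1) ; crop(im,*b[:4],b[4],f'pics/c_{nm}.png')
```

```text
(no output)
```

View pics/c_lpad.png

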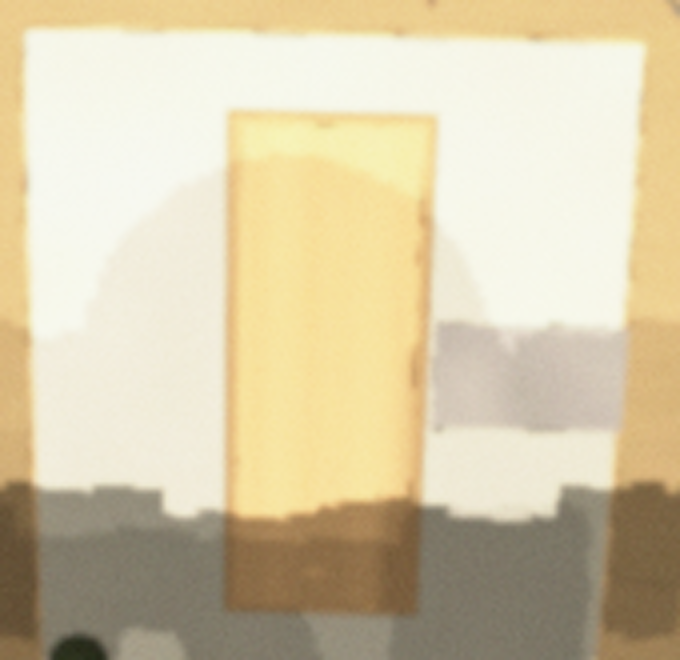

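View pics/w_garage.png

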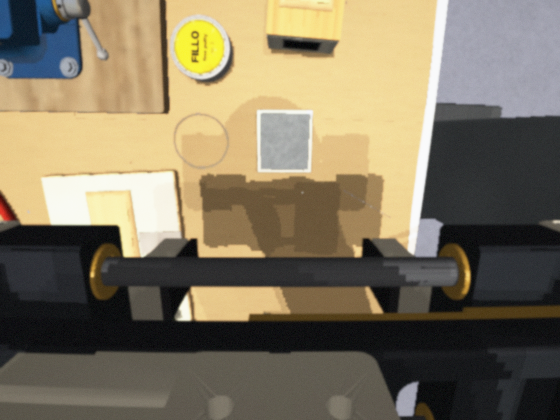

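View pics/w_ground.png

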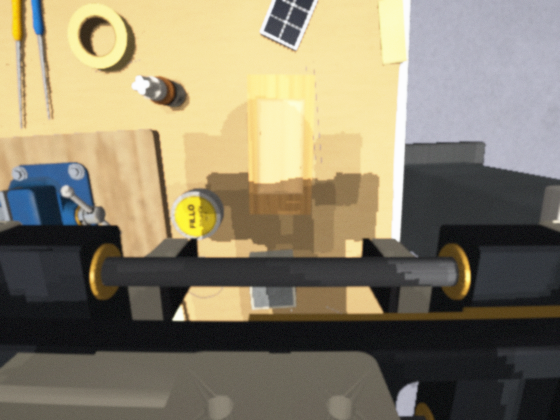

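View pics/w_panel.png

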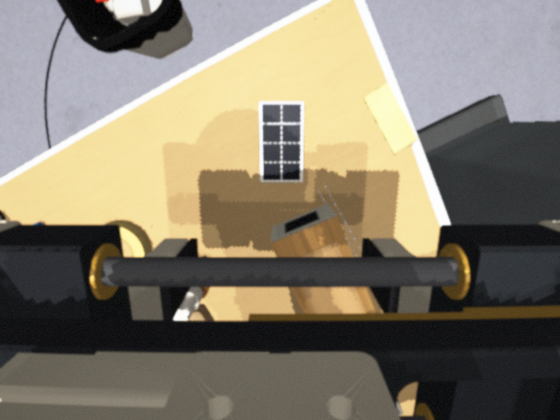

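```bash
cat >> h.py <<'E'
def rect(nm,x0,y0,f,cs,zs,cam='wrist'):
    "corners TL,TR,BR,BL in crop px"
    T=np.load(f'pics/{nm}.npy')
    uv=[(x0+(u+.5)/f-.5,y0+(v+.5)/f-.5) for u,v in cs]
    for z in zs:
        P=unproj(cam,uv,z,T)[:,:2]; c=P.mean(0)
        d=(P[0]+P[1]-P[2]-P[3])/2; w=(P[1]+P[2]-P[0]-P[3])/2
        q=R.from_quat
        print(nm,'z',z,'c',c.round(1),'L',np.hypot(*d).round(1),'W',np.hypot(*w).round(1),'yawL',np.degrees(np.arctan2(d[0],-d[1])).round(2),'yawW',np.degrees(np.arctan2(-w[1],-w[0])).round(2),'edges',[np.hypot(*(P[i]-P[i-1])).round(1) for i in range(4)])
E
python3 - <<'E'
from h import *
for nm,b in dict(ground=(235,60,335,225,4),garage=(245,95,325,185,6),panel=(245,90,325,195,6)).items():
    im=cv2.imread(f'pics/w_{nm}.png'); crop(im,*b[:4],b[4],f'pics/c_{nm}.png')
rect('w_lpad',200,55,4,[(229,112),(437,117),(417,612),(227,610)],[12,15,19])
E
```

```text
w_lpad z 12 c [664.6  39.7] L 114.7 W 46.6 yawL 3.89 yawW 4.15 edges [np.float64(115.0), np.float64(46.6), np.float64(114.4), np.float64(46.6)]
w_lpad z 15 c [664.6  39.5] L 113.6 W 46.1 yawL 3.89 yawW 4.15 edges [np.float64(113.9), np.float64(46.2), np.float64(113.3), np.float64(46.1)]
w_lpad z 19 c [664.6  39.3] L 112.0 W 45.5 yawL 3.89 yawW 4.15 edges [np.float64(112.3), np.float64(45.5), np.float64(111.7), np.float64(45.5)]
```

View pics/c_ground.png

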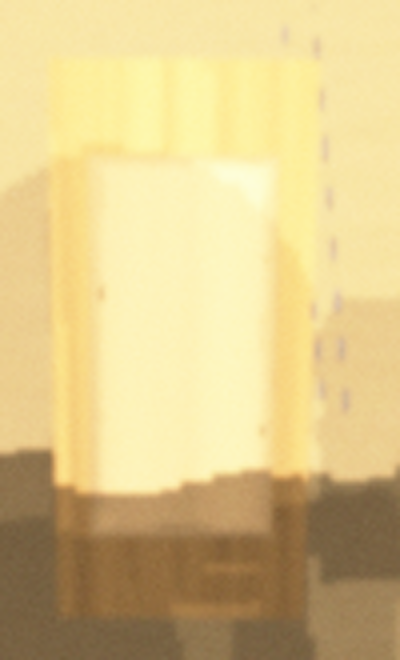

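View pics/c_garage.png

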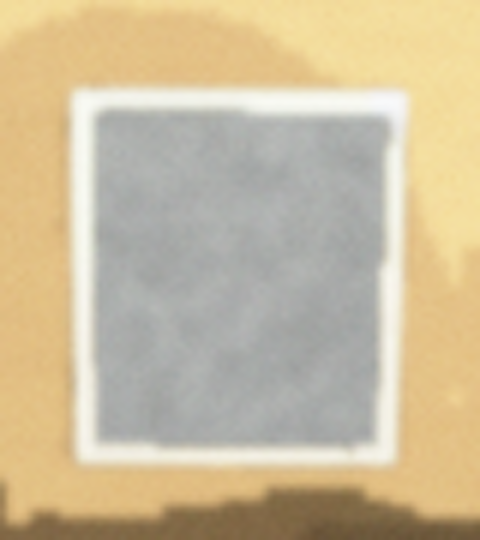

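View pics/c_spad.png

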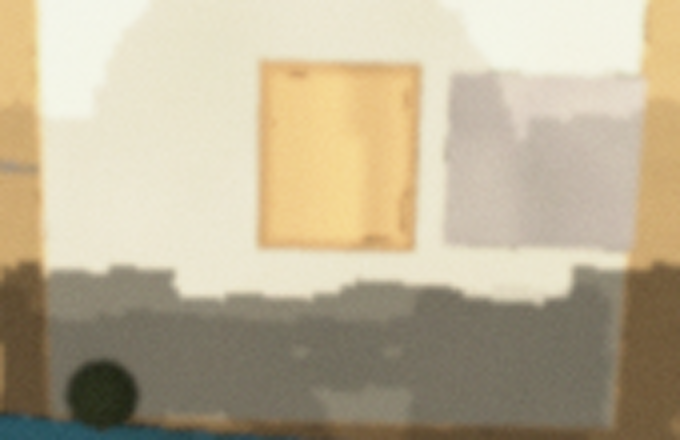

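View pics/c_upper.png

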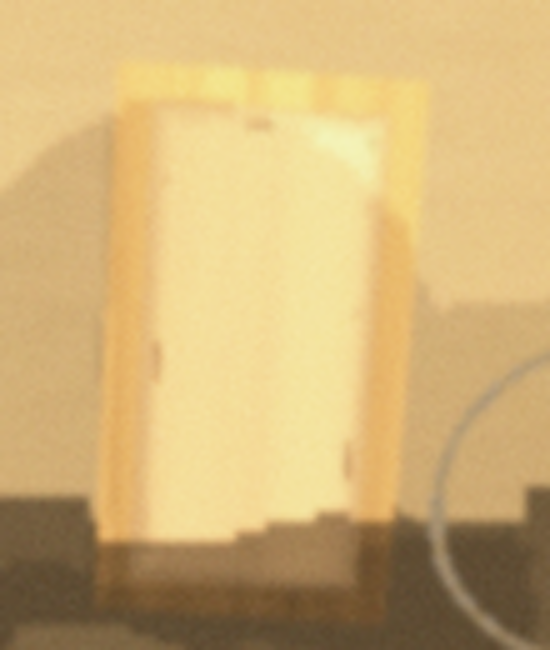

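View pics/c_roof.png

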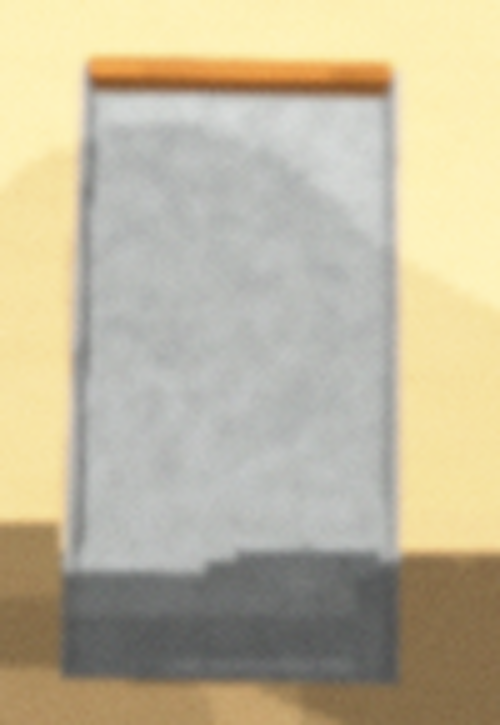

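View pics/c_panel.png

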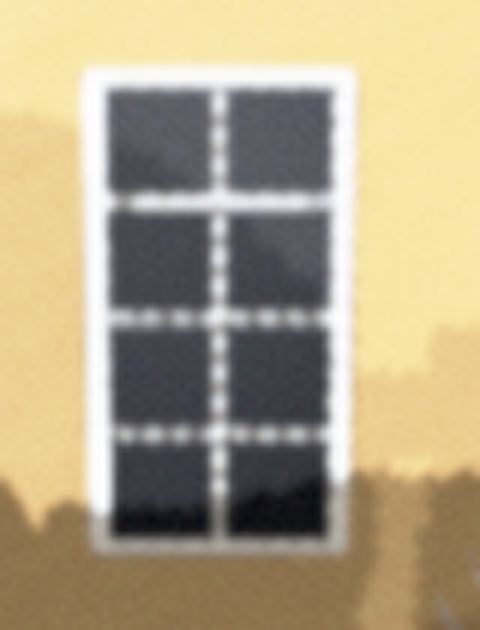

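Run:
```python
from h import *
rect('w_lpad',200,55,4,[(229,112),(437,117),(417,612),(227,610)],[12])
rect('w_spad',195,110,4,[(261,62),(421,66),(414,248),(259,246)],[12])
rect('w_ground',235,60,4,[(52,62),(320,62),(306,614),(60,612)],[48])
rect('w_upper',230,75,5,[(122,66),(430,82),(385,620),(97,600)],[40])
rect('w_garage',245,95,6,[(73,90),(407,93),(395,463),(78,464)],[34])
rect('w_panel',245,90,6,[(84,68),(355,70),(348,550),(93,552)],[8])
rect('w_roof',235,70,5,[(90,58),(395,65),(398,682),(62,677)],[np.array([20,20,57,57])])
```

```text
w_lpad z 12 c [664.6  39.7] L 114.7 W 46.6 yawL 3.89 yawW 4.15 edges [np.float64(115.0), np.float64(46.6), np.float64(114.4), np.float64(46.6)]
w_spad z 12 c [654.2 199.1] L 42.0 W 36.6 yawL 3.71 yawW 4.08 edges [np.float64(42.2), np.float64(36.6), np.float64(41.8), np.float64(36.6)]
w_ground z 48 c [ 474.6 -221. ] L 126.4 W 59.8 yawL -2.66 yawW -2.63 edges [np.float64(126.2), np.float64(59.4), np.float64(126.7), np.float64(60.2)]
w_upper z 40 c [482.2 175.9] L 98.6 W 55.7 yawL -3.72 yawW -3.43 edges [np.float64(98.0), np.float64(55.4), np.float64(99.2), np.float64(56.0)]
w_garage z 34 c [490.1 -72.6] L 55.4 W 49.3 yawL 1.4 yawW 1.62 edges [np.float64(55.7), np.float64(49.5), np.float64(55.1), np.float64(49.1)]
w_panel z 8 c [ 457.2 -355.1] L 71.5 W 39.7 yawL -26.19 yawW -26.35 edges [np.float64(71.8), np.float64(39.7), np.float64(71.2), np.float64(39.6)]
w_roof z [20 20 57 57] c [423.7 380. ] L 107.7 W 57.6 yawL -1.12 yawW -0.96 edges [np.float64(107.9), np.float64(56.0), np.float64(107.5), np.float64(59.2)]
```

Run:
```python
from h import *
T=np.load('pics/w_ground.npy')
for uv,z in [((174,97),5),((140,86),85),((198,215),20)]: print(unproj('wrist',[uv],z,T).round(0))
im=cv2.imread('pics/w_ground.png'); crop(im,120,60,200,120,8,'pics/c_tan.png')
for p,yaw in [((474.6,-221+20,14),-2.65),((474.6,-201,200),-2.65),((664,60,200),3.9),((664,60,26),3.9),((665,40,250),3.9)]:
    print(bot.solve_ik(list(map(float,p)),down(np.radians(yaw-90))))
# panel placement tilt
Y=np.radians(3.9); Rt=R.from_euler('z',Y)*R.from_euler('x',np.radians(22))*R.from_euler('z',-np.pi/2)*R.from_euler('x',np.pi)
print(Rt.as_matrix().round(2), bot.solve_ik([665.,25.,135.],Rt.as_quat()))
```

```text
[[ 583. -275.    5.]]
[[ 583. -276.   85.]]
[[ 566. -152.   20.]]
[-0.01930701  0.30884767 -0.57074425  0.         -0.69120441 -0.02694421]
[-0.01930701  0.09761848 -0.34078311  0.         -1.13239474 -0.02694421]
[ 0.38192372  0.34736054 -0.01359336  0.         -1.20984242 -0.31385587]
[ 0.38192372  0.49568326 -0.21165366  0.         -0.8634594  -0.31385587]
[ 0.35211199  0.32115335  0.0617831   0.         -1.31142607 -0.28404415]
[[ 0.06 -1.   -0.03]
 [-0.93 -0.07  0.37]
 [-0.37  0.   -0.93]] [ 0.07651649  0.44219614  0.0788468  -0.40845299 -1.23185824  0.13380441]
```

View pics/c_tan.png

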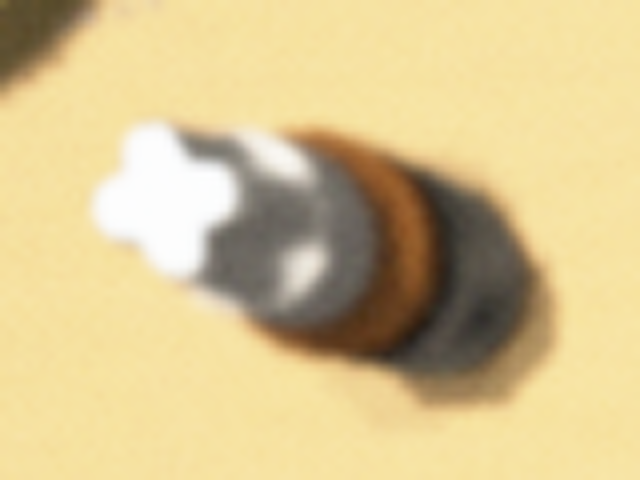

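```bash
cat >> h.py <<'E'
def at(c,yawdeg,dy=0,dx=0):
    t=np.radians(yawdeg); return [float(c[0]-np.sin(t)*dy+np.cos(t)*dx),float(c[1]+np.cos(t)*dy+np.sin(t)*dx)]
def pick(c,yaw,z,dy=0,zup=200,F=25,w=88):
    p=at(c,yaw,dy); q=down(np.radians(yaw-90))
    bot.move_ptp(p+[float(zup)],q); 
    bot.line_to(p+[z+30.],200); bot.line_to(p+[float(z)],60)
    s=bot.move_gripper(25,F); bot.pause(.15)
    s=bot.read_state(); print('grip',s['t'],s['width'].__round__(2),s['tcp_pos'].round(1),s['contact_force'].round(1))
    return p,q
E
python3 - <<'E'
from h import *
p,q=pick((474.6,-221.),-2.65,14,dy=22)
bot.line_to(p+[200.],150)
s=snap('wrist','pics/g1.png'); print(s['t'],s['width'],s['tcp_pos'].round(1),s['contact_force'].round(1))
E
```

```text
grip 8.6833 59.92 [ 475.8 -199.    14.2] [-0.4  0.7  2. ]
10.075 59.63209404946545 [ 475.  -198.9  199. ] [ 0.5  0.5 -1.3]
```

View pics/g1.png

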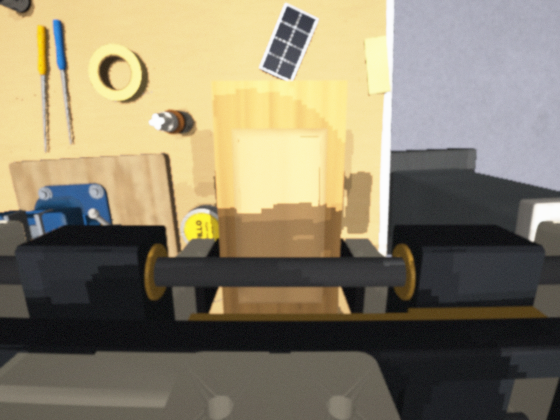

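Run:
```python
from h import *
im=cv2.imread('pics/g1.png'); crop(im,205,65,355,165,5,'pics/c_g1.png')
```

```text
(no output)
```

View pics/c_g1.png

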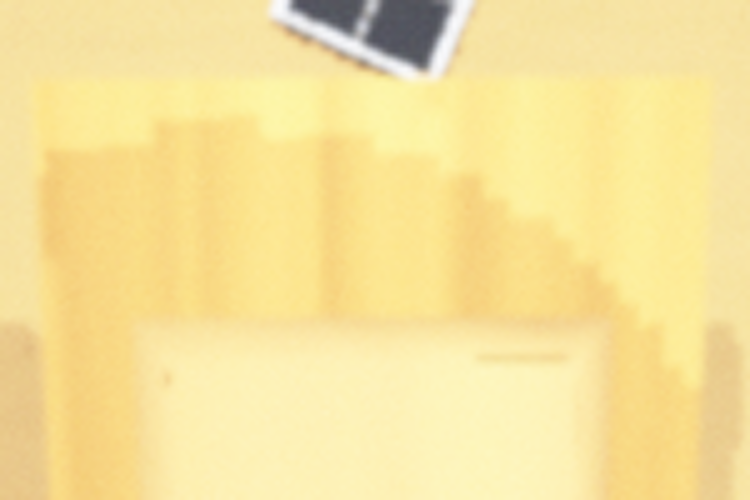

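```bash
cat >> h.py <<'E'
def intool(nm,uv,ztool):
    "pixel -> tool frame xy at height ztool above TCP"
    c=bot.get_calibration('wrist'); T=np.array(c['T_tool_cam'])
    return unproj('wrist',uv,-ztool,T)
E
python3 - <<'E'
from h import *
f=lambda a:[(205+(u+.5)/5-.5,65+(v+.5)/5-.5) for u,v in a]
print(intool('',f([(33,78),(713,75),(137,322),(610,322)]),34).round(1))
E
```

```text
[[ 86.2 -29.3 -34. ]
 [ 86.4  30.6 -34. ]
 [ 65.1 -20.8 -34. ]
 [ 65.1  22.2 -34. ]]
```

```bash
cat >> h.py <<'E'
def place(c,yaw,z0,ztcp,padtop,dy=0,zup=200,step=1.,Fmax=25,dx=0,via=None):
    """z0: support height of underside; ztcp: TCP height over underside"""
    p=at(c,yaw,dy,dx); q=down(np.radians(yaw-90))
    bot.move_ptp(p+[float(zup)],q); bot.pause(.2)
    f0=bot.read_state()['contact_force']
    bot.line_to(p+[padtop+ztcp+8.],150); bot.line_to(p+[padtop+ztcp+1.],30)
    z=padtop+ztcp+1.
    while z>z0+ztcp-1.5:
        z-=step; bot.line_to(p+[z],20)
        s=bot.read_state(); f=s['contact_force']-f0
        print(round(z,1),s['tcp_pos'].round(1),f.round(1))
        if abs(f[2])>Fmax: print('STOP'); break
    return p,q
def release(p,w=80,zup=200):
    bot.move_gripper(w); bot.pause(.2); s=bot.read_state()
    print('rel',s['t'],round(s['width'],1)); 
    bot.line_to([p[0],p[1],float(zup)],200)
E
python3 - <<'E'
from h import *
p,q=place((665.3,39.7),3.9,12,14.2,19,dy=22,Fmax=15)
print(bot.read_state()['width'])
E
```

```text
33.2 [663.8  61.6  33.2] [ 1.1 -0.   0.6]
32.2 [663.7  61.6  32.1] [ 1.8 -0.3  1.4]
31.2 [663.7  61.6  31.1] [ 1.6 -0.1  0.6]
30.2 [663.7  61.6  30.1] [1.1 0.3 0.8]
29.2 [663.7  61.6  29.1] [0.6 0.7 1.3]
28.2 [663.7  61.6  28.1] [ 1.8 -0.5  0.3]
27.2 [663.8  61.6  27.1] [ 1.2 -0.4  0.4]
26.2 [664.   61.7  26.3] [ 0.4 -0.6  1. ]
25.2 [663.9  61.7  26.2] [-1.8  1.3  8. ]
24.2 [664.   61.7  26.2] [-4.7  1.1 14.8]
59.658845962809615
```

Run:
```python
from h import *
p=bot.read_state()['tcp_pos']
release([float(p[0]),float(p[1])],w=80)
hover(665,39.7,np.radians(3.9),48+12+7+110); s=snap('wrist','pics/g2.png'); print(s['t'])
im=cv2.imread('pics/g2.png'); crop(im,200,55,370,220,4,'pics/c_g2.png')
```

```text
rel 16.4417 80.1
17.7333
```

View pics/c_g2.png

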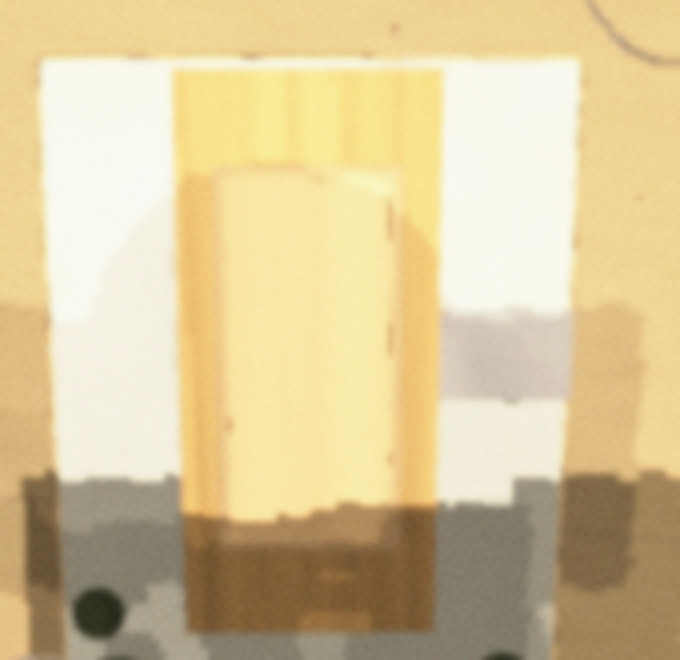

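Run:
```python
from h import *
rect('g2',200,55,4,[(173,70),(442,70),(433,632),(186,630)],[60])
rect('g2',200,55,4,[(217,172),(403,170),(396,548),(223,547)],[60])
rect('w_upper',230,75,5,[(122,66),(430,82),(385,620),(97,600)],[40])
rect('w_upper',230,75,5,[(150,105),(388,115),(355,588),(128,575)],[40,43])
```

```text
g2 z 60 c [665.   39.8] L 127.3 W 59.5 yawL 4.03 yawW 3.67 edges [np.float64(127.0), np.float64(59.1), np.float64(127.6), np.float64(59.9)]
g2 z 60 c [664.7  40.1] L 85.5 W 41.4 yawL 3.75 yawW 4.04 edges [np.float64(85.1), np.float64(41.5), np.float64(85.8), np.float64(41.3)]
w_upper z 40 c [482.2 175.9] L 98.6 W 55.7 yawL -3.72 yawW -3.43 edges [np.float64(98.0), np.float64(55.4), np.float64(99.2), np.float64(56.0)]
w_upper z 40 c [482.8 176.2] L 86.7 W 43.4 yawL -3.34 yawW -2.81 edges [np.float64(86.3), np.float64(43.0), np.float64(87.1), np.float64(43.9)]
w_upper z 43 c [482.8 176. ] L 85.8 W 43.0 yawL -3.34 yawW -2.81 edges [np.float64(85.4), np.float64(42.5), np.float64(86.2), np.float64(43.4)]
```

Run:
```python
from h import *
p,q=pick((482.6,176.0),-3.45,10)
bot.line_to(p+[200.],150)
s=snap('wrist','pics/u1.png'); print(s['t'],s['width'],s['tcp_pos'].round(1),s['contact_force'].round(1))
im=cv2.imread('pics/u1.png'); crop(im,205,90,355,220,5,'pics/c_u1.png')
```

```text
grip 20.8833 55.59 [482.7 176.1  10.2] [-1.   0.2  3. ]
22.3 55.70245392256441 [482.1 175.7 199. ] [-0.6 -0.5 -1.2]
```

View pics/c_u1.png

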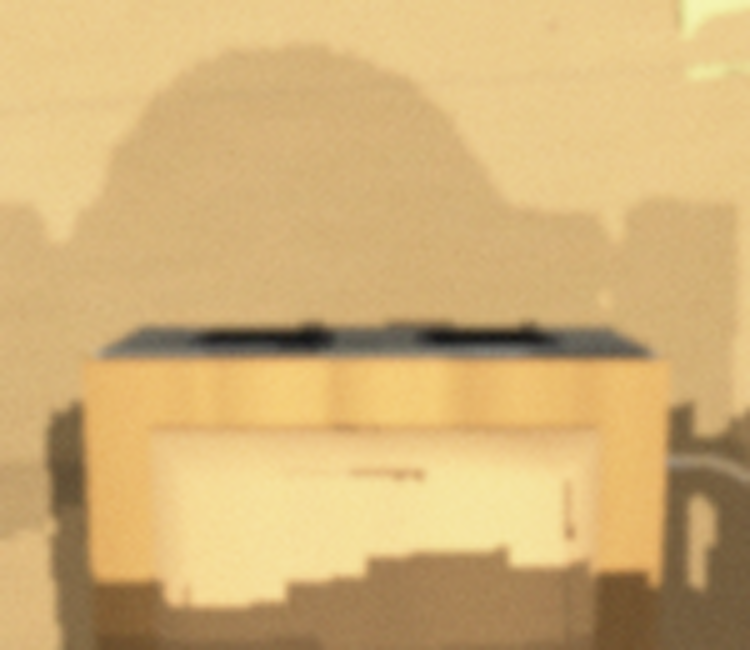

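Run:
```python
from h import *
f=lambda a:[(205+(u+.5)/5-.5,90+(v+.5)/5-.5) for u,v in a]
print(intool('',f([(87,358),(667,358),(152,430),(603,430)]),29.8).round(1))
```

```text
[[ 50.2 -26.8 -29.8]
 [ 50.1  28.8 -29.8]
 [ 43.2 -20.8 -29.8]
 [ 43.2  22.9 -29.8]]
```

Run:
```python
from h import *
p,q=place((665.5,39.9),3.85,60,10.2,67,Fmax=12)
s=bot.read_state(); print(s['width'],s['t'])
```

```text
77.2 [665.5  39.9  77.2] [-0.2 -0.4  1.7]
76.2 [665.5  39.9  76.1] [-0.5 -0.5  0.6]
75.2 [665.4  39.8  75.1] [-0.6 -0.5  0.8]
74.2 [665.4  39.9  74.1] [ 0.3 -0.   0.6]
73.2 [665.4  39.9  73.1] [ 0.  -0.8  1. ]
72.2 [665.4  39.9  72.1] [ 0.3 -0.2  1.1]
71.2 [665.4  39.9  71.1] [ 0.5 -0.1  0.6]
70.2 [665.6  39.9  70.3] [ 1.3 -0.7  1.5]
69.2 [665.7  39.9  70.3] [-2.9 -1.   7. ]
68.2 [665.7  39.9  70.2] [-4.2  0.7 14.8]
STOP
55.60308306160418 27.2583
```

Run:
```python
from h import *
p=bot.read_state()['tcp_pos']
release([float(p[0]),float(p[1])],w=80,zup=230)
hover(665,39.9,np.radians(3.9),107+110); s=snap('wrist','pics/u2.png'); print(s['t'])
im=cv2.imread('pics/u2.png'); crop(im,200,65,370,225,4,'pics/c_u2.png')
hover(424,380,np.radians(-1),145,off=75); s=snap('wrist','pics/r0.png')
im=cv2.imread('pics/r0.png'); crop(im,225,40,345,190,5,'pics/c_r0.png')
```

```text
rel 28.1167 80.3
29.4
```

View pics/c_u2.png

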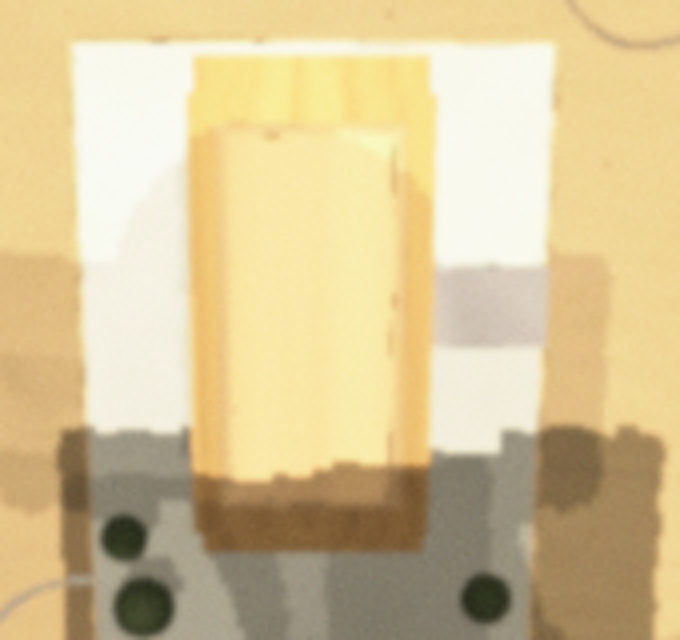

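View pics/c_r0.png

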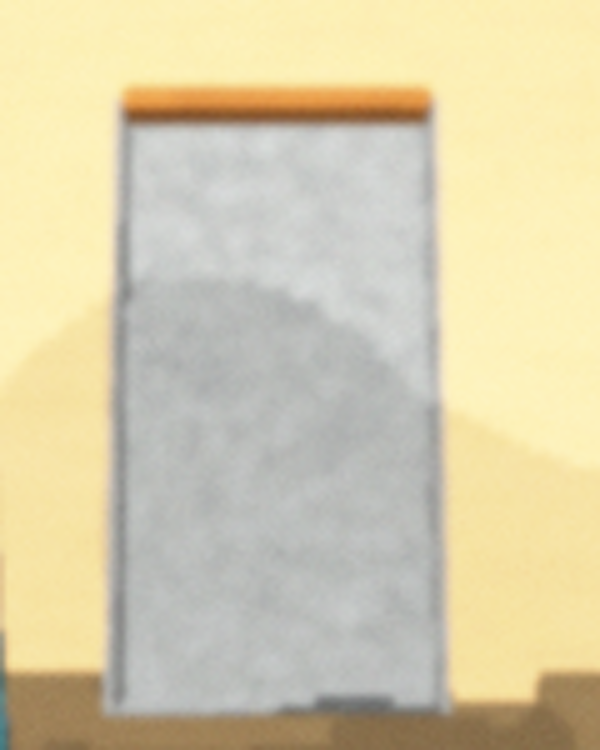

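Run:
```python
from h import *
rect('u2',200,65,4,[(188,95),(437,95),(428,530),(196,528)],[100])
rect('u2',200,65,4,[(217,127),(407,127),(400,504),(222,502)],[100,103])
T=np.load('pics/r0.npy')
f=lambda a:[(225+(u+.5)/5-.5,40+(v+.5)/5-.5) for u,v in a]
print(unproj('wrist',f([(103,713),(450,712)]),57,T).round(1))
print(unproj('wrist',f([(124,88),(432,90)]),19.5,T).round(1))
print(unproj('wrist',f([(126,122),(432,124)]),15.2,T).round(1))
T=np.load('pics/w_roof.npy')
f=lambda a:[(235+(u+.5)/5-.5,70+(v+.5)/5-.5) for u,v in a]
print(unproj('wrist',f([(62,677),(398,682)]),57,T).round(1))
```

```text
u2 z 100 c [664.9  39.7] L 98.6 W 55.5 yawL 3.83 yawW 3.7 edges [np.float64(98.4), np.float64(55.4), np.float64(98.9), np.float64(55.7)]
u2 z 100 c [665.   39.9] L 85.5 W 42.5 yawL 3.73 yawW 3.63 edges [np.float64(85.2), np.float64(42.5), np.float64(85.7), np.float64(42.5)]
u2 z 103 c [665.   39.8] L 84.6 W 42.1 yawL 3.73 yawW 3.63 edges [np.float64(84.3), np.float64(42.0), np.float64(84.8), np.float64(42.1)]
[[454.8 433.4  57. ]
 [394.8 434.3  57. ]]
[[450.4 325.2  19.5]
 [394.7 326.6  19.5]]
[[450.6 330.2  15.2]
 [394.3 331.6  15.2]]
[[454.3 433.5  57. ]
 [395.1 434.3  57. ]]
```

Run:
```python
from h import *
p,q=pick((424.0,379.7),-1.1,5)
bot.line_to(p+[200.],150)
s=snap('wrist','pics/r1.png'); print(s['t'],s['width'],s['tcp_pos'].round(1),s['contact_force'].round(1))
im=cv2.imread('pics/r1.png'); crop(im,205,90,355,220,5,'pics/c_r1.png')
```

```text
grip 33.8333 59.71 [424.1 379.9   5.3] [-0.1 -0.5  3. ]
35.2833 59.56897063534226 [423.6 379.2 199. ] [ 0.3 -0.3 -1. ]
```

View pics/c_r1.png

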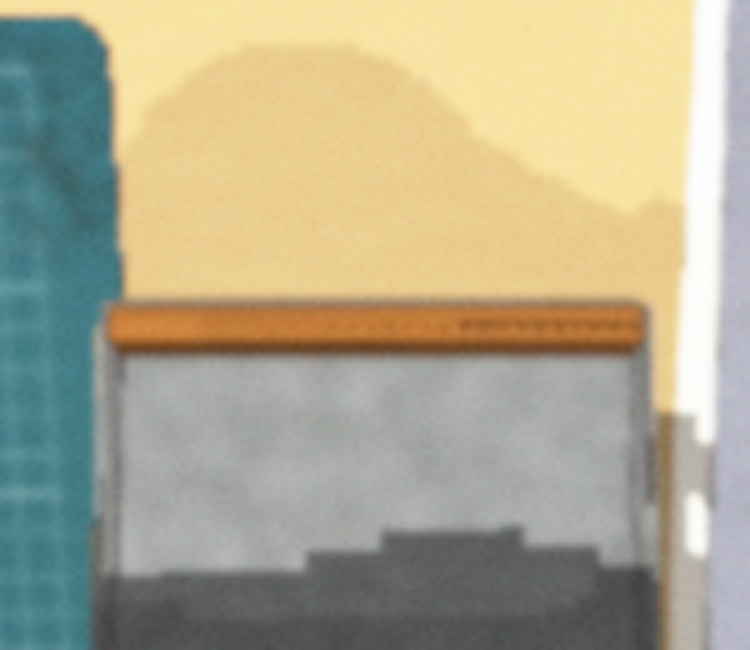

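Run:
```python
from h import *
f=lambda a:[(205+(u+.5)/5-.5,90+(v+.5)/5-.5) for u,v in a]
print(intool('',f([(108,353),(645,353)]),9.9).round(1), intool('',f([(107,301),(648,301)]),7.7).round(1))
```

```text
[[ 48.7 -28.1  -9.9]
 [ 48.7  30.   -9.9]] [[ 54.2 -28.4  -7.7]
 [ 54.1  30.5  -7.7]]
```

Run:
```python
from h import *
p,q=place((665.5,40.1),3.8,100,5.3,107,Fmax=12,zup=250)
s=bot.read_state(); print(s['width'],s['t'])
```

```text
112.3 [665.5  40.1 112.3] [-0.   0.6  0.9]
111.3 [665.5  40.1 111.2] [-0.3  0.7  0.6]
110.3 [665.5  40.1 110.2] [1.  0.2 0.5]
109.3 [665.4  40.1 109.2] [0.1 0.  0.2]
108.3 [665.4  40.1 108.2] [0.8 0.2 0.3]
107.3 [665.4  40.1 107.2] [-0.2  1.1  0.3]
106.3 [665.5  40.1 106.2] [0.5 0.6 0.8]
105.3 [665.6  40.1 105.3] [-0.   0.3  0.8]
104.3 [665.9  40.1 105.3] [-1.1  1.1  6.3]
103.3 [666.3  40.1 105.2] [-2.2  0.3 11.8]
59.62823025704119 40.9833
```

Run:
```python
from h import *
p=bot.read_state()['tcp_pos']
release([float(p[0]),float(p[1])],w=80,zup=250)
hover(665,39.9,np.radians(3.9),260,off=90); s=snap('wrist','pics/r2.png'); print(s['t'])
im=cv2.imread('pics/r2.png'); crop(im,180,0,380,200,4,'pics/c_r2.png')
im=cv2.imread('pics/scene0.png'); crop(im,270,225,420,345,5,'pics/c_sc.png')
```

```text
rel 41.7917 80.0
43.125
```

View pics/r2.png

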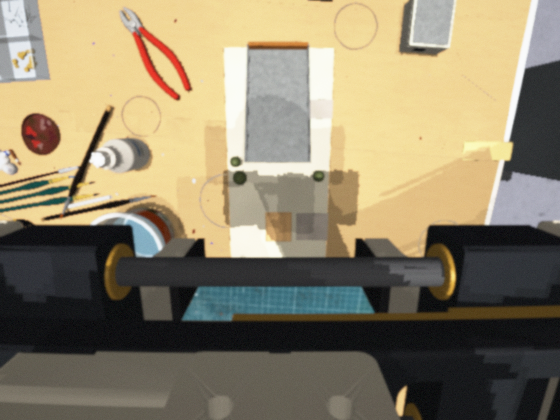

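View pics/c_sc.png

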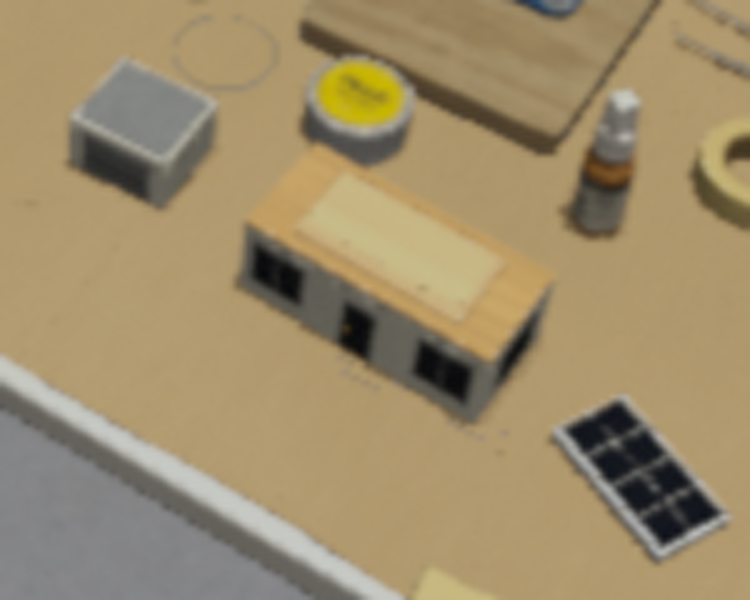

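Run:
```python
from h import *
p,q=pick((490.7,-72.6),1.5,6,zup=200)
bot.line_to(p+[200.],150)
s=snap('wrist','pics/ga1.png'); print(s['t'],s['width'],s['tcp_pos'].round(1),s['contact_force'].round(1))
im=cv2.imread('pics/ga1.png'); crop(im,205,120,355,240,5,'pics/c_ga1.png')
```

```text
grip 46.6 49.01 [490.8 -72.6   6.1] [-0.7 -0.2  2.1]
48.0417 49.528535846037805 [490.1 -72.6 199.1] [ 0.   0.1 -0.1]
```

View pics/c_ga1.png

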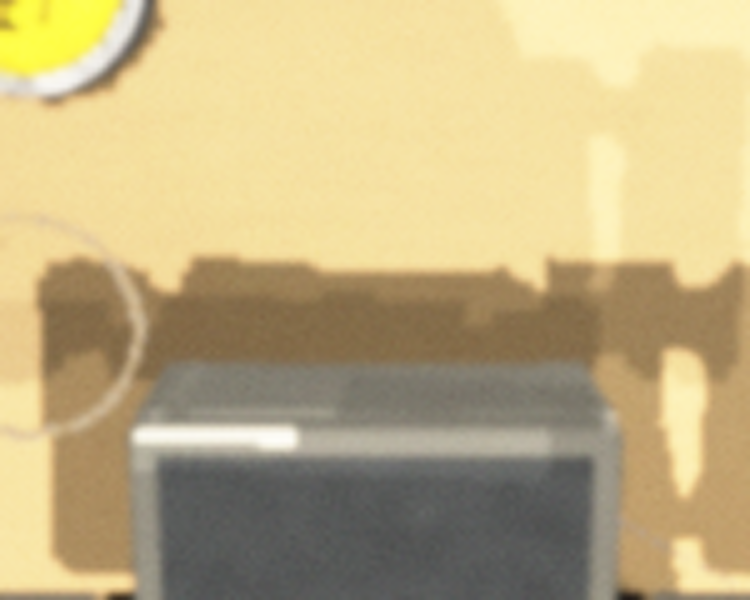

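Run:
```python
from h import *
f=lambda a:[(205+(u+.5)/5-.5,120+(v+.5)/5-.5) for u,v in a]
print(intool('',f([(132,426),(618,426)]),27.9).round(1))
# garage path: lift high enough: pass over house? go via y=199 side
bot.line_to([560.,100.,200.],250)
p,q=place((655.0,199.1),3.85,12,6.1,19,Fmax=12)
s=bot.read_state(); print(s['width'],s['t'])
```

```text
[[ 28.2 -23.6 -27.9]
 [ 28.2  25.1 -27.9]]
25.1 [655.  199.1  25.1] [ 1.4  0.9 -0.3]
24.1 [654.9 199.1  24. ] [ 1.1 -0.4 -1.6]
23.1 [655.  199.1  23. ] [ 1.3  0.3 -0.6]
22.1 [654.9 199.1  22. ] [ 1.   0.3 -0.9]
21.1 [654.9 199.1  21. ] [ 0.4  0.3 -0.2]
20.1 [654.9 199.1  20. ] [ 1.5  1.  -1.3]
19.1 [654.9 199.   19. ] [ 1.8  0.1 -1. ]
18.1 [655.2 199.2  18.2] [ 1.1 -0.1  0.3]
17.1 [655.2 199.2  18.2] [-0.9 -0.4  6.8]
16.1 [655.2 199.2  18.1] [-4.9  0.1 12.8]
STOP
49.390839532126826 53.9417
```

Run:
```python
from h import *
p=bot.read_state()['tcp_pos']
release([float(p[0]),float(p[1])],w=76,zup=200)
p,q=pick((457.5,-355.0),-26.25,1.6,zup=150,F=12)
bot.line_to(p+[30.],60); 
bot.line_to(p+[200.],150)
s=snap('wrist','pics/p1.png'); print(s['t'],s['width'],s['tcp_pos'].round(1),s['contact_force'].round(1))
im=cv2.imread('pics/p1.png'); crop(im,205,90,355,220,5,'pics/c_p1.png')
```

```text
rel 54.825 75.7
grip 60.5417 25.0 [ 457.5 -355.     1.6] [-0.   0.2  0.6]
62.45 25.005805969642395 [ 457.  -354.7  198.9] [ 0.  -0.8 -1.2]
```

View pics/p1.png

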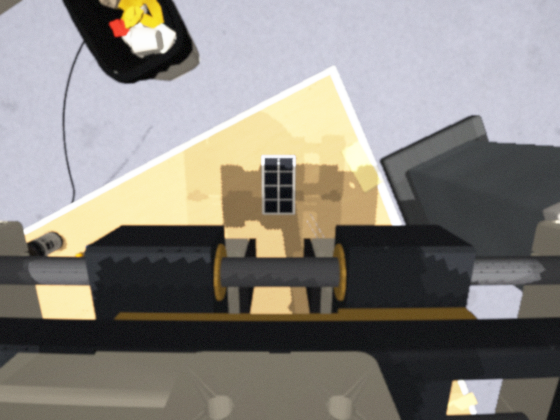

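View pics/c_p1.png

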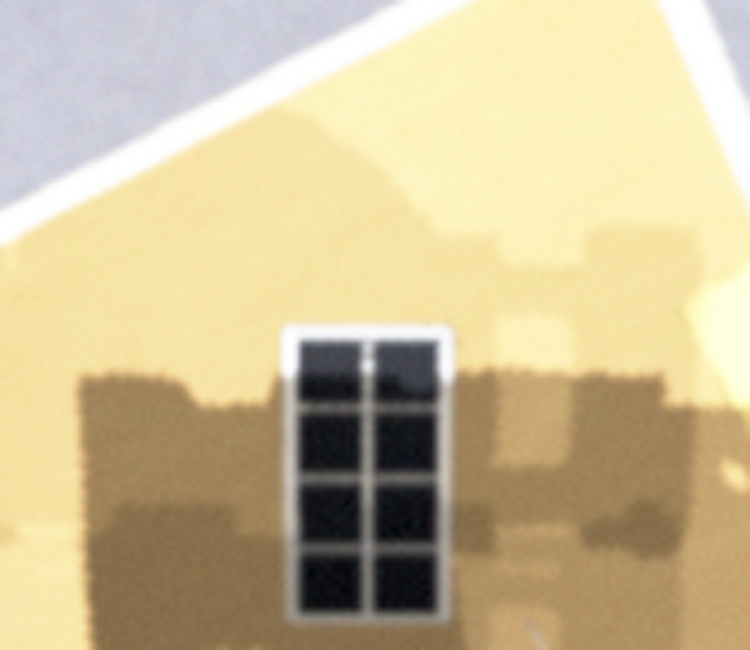

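Run:
```python
from h import *
rect('p1',205,90,5,[(283,328),(453,328),(449,620),(290,620)],[8,16])
rect('w_panel',245,90,6,[(84,68),(355,70),(348,550),(93,552)],[8])
bot.move_gripper(88)
hover(457,-355,np.radians(-26.2),118); s=snap('wrist','pics/p2.png'); print(s['t'])
im=cv2.imread('pics/p2.png'); crop(im,220,80,340,200,5,'pics/c_p2.png')
snap('scene','pics/s2.png'); im=cv2.imread('pics/s2.png'); crop(im,300,210,460,350,5,'pics/c_s2.png')
```

```text
p1 z 8 c [ 457.2 -355.2] L 70.8 W 39.4 yawL -26.05 yawW -26.3 edges [np.float64(70.8), np.float64(39.8), np.float64(70.8), np.float64(38.9)]
p1 z 16 c [ 456.6 -356.4] L 69.3 W 38.5 yawL -26.05 yawW -26.3 edges [np.float64(69.3), np.float64(39.0), np.float64(69.3), np.float64(38.1)]
w_panel z 8 c [ 457.2 -355.1] L 71.5 W 39.7 yawL -26.19 yawW -26.35 edges [np.float64(71.8), np.float64(39.7), np.float64(71.2), np.float64(39.6)]
64.1
```

View pics/c_p2.png

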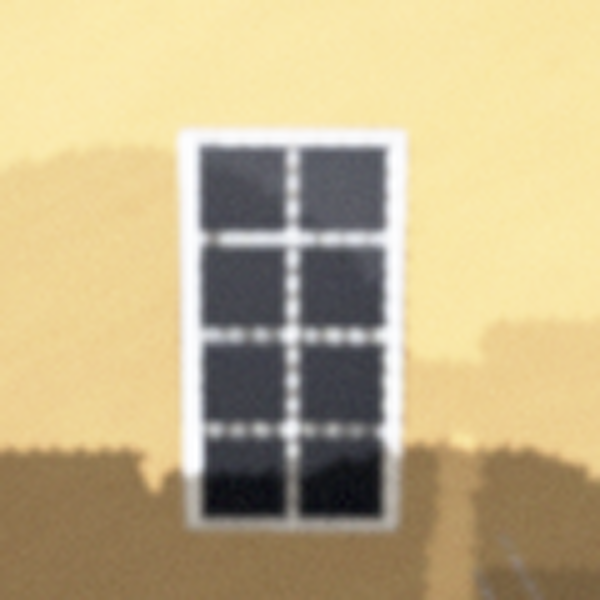

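View pics/c_s2.png

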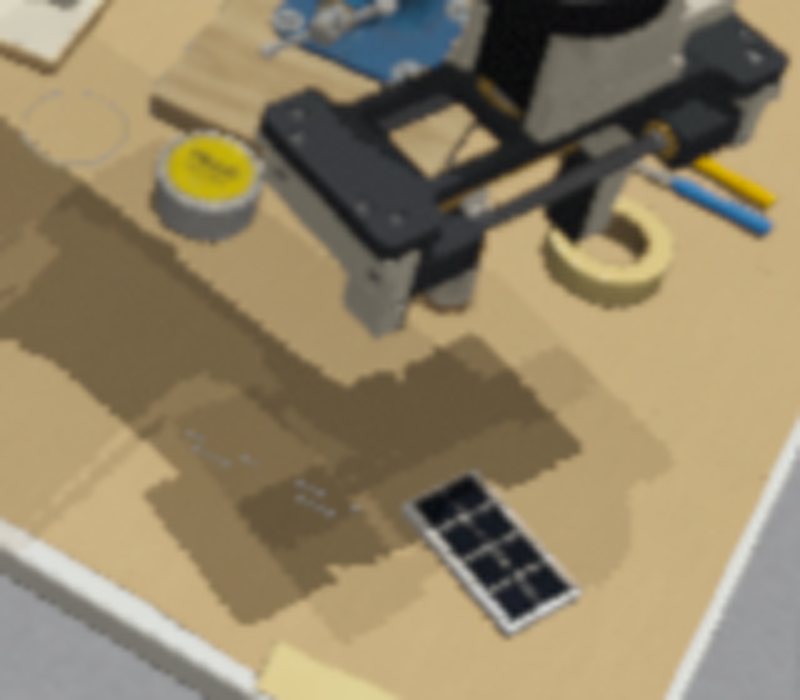

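Run:
```python
from h import *
p=at((457.5,-355.0),-26.25); q=down(np.radians(-26.25-90))
bot.move_ptp(p+[60.],q); bot.line_to(p+[1.0],60)
s=bot.read_state(); print(s['tcp_pos'].round(2),s['width'],s['contact_force'].round(1))
for w in (44,40,38,36):
    bot.move_gripper(w,12); s=bot.read_state(); print(w,s['t'],round(s['width'],2),s['tcp_pos'].round(2),s['contact_force'].round(1))
snap('scene','pics/s3.png'); im=cv2.imread('pics/s3.png'); crop(im,340,260,460,350,6,'pics/c_s3.png')
snap('wrist','pics/p3.png')
```

```text
[ 457.8  -355.17    1.36] 87.56777729803598 [-0.1  0.5 -0.7]
44 66.6417 44.23 [ 457.44 -354.99    0.95] [0.2 0.7 0.5]
40 66.9917 40.21 [ 457.52 -354.99    0.99] [ 0.2 -0.2 -0.2]
38 67.2833 38.35 [ 457.5  -355.      1.02] [-0.7  0.   0.3]
36 67.575 36.1 [ 457.49 -354.99    1.02] [-0.3  0.1  1.1]
```

View pics/c_s3.png

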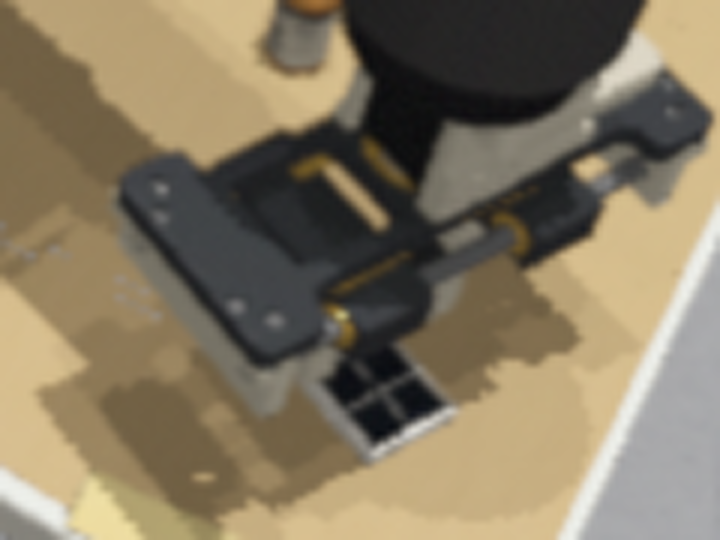

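View pics/p3.png

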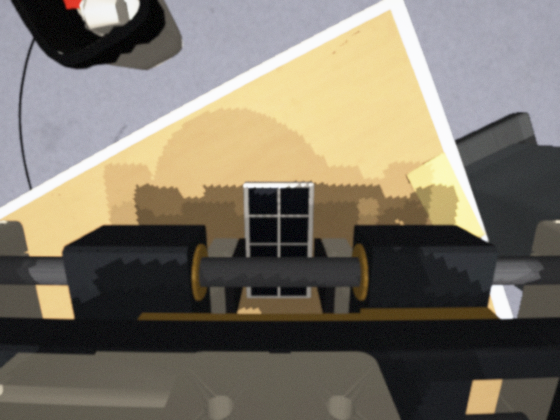

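Run:
```python
from h import *
for w in (20,8,0):
    bot.move_gripper(w,12); s=bot.read_state(); print(w,s['t'],round(s['width'],2),s['tcp_pos'].round(2),s['contact_force'].round(1))
    if s['width']>w+1.5: break
snap('wrist','pics/p4.png')
```

```text
20 68.225 20.03 [ 457.52 -354.99    1.01] [-0.1 -0.2  0.3]
8 68.7167 8.0 [ 457.51 -355.01    0.99] [0.6 0.2 0.7]
0 69.125 0.24 [ 457.53 -355.01    1.02] [-0.8 -0.7 -0.2]
```

View pics/p4.png

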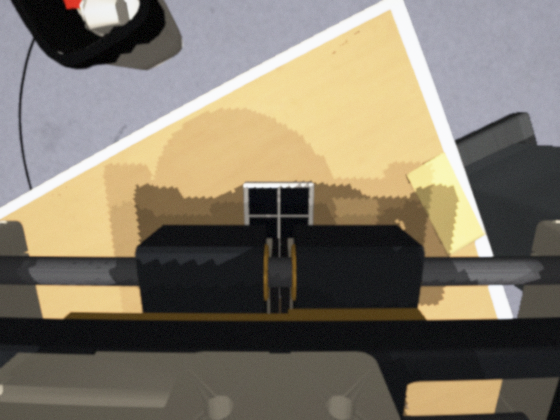

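Run:
```python
from h import *
p=at((457.5,-355.0),-26.25)
bot.move_gripper(56,12)
f0=bot.read_state()['contact_force']; z=1.
while z>-10:
    z-=1; bot.line_to(p+[z],20); bot.pause(.05); s=bot.read_state(); f=s['contact_force']-f0
    print(z,s['t'],s['tcp_pos'].round(2),f.round(1))
    if f[2]>4: break
```

```text
0.0 70.525 [ 4.5749e+02 -3.5499e+02 -7.0000e-02] [-0.4 -0.1  1.5]
-1.0 70.825 [ 457.46 -354.97   -1.06] [-0.1 -0.8  1.5]
-2.0 71.125 [ 457.47 -354.98   -2.05] [-0.1 -0.7  0.7]
-3.0 71.425 [ 457.49 -354.99   -3.04] [-0.2 -0.6  0.9]
-4.0 71.725 [ 457.48 -355.     -4.05] [-0.3 -0.3  1.2]
-5.0 72.025 [ 457.46 -354.96   -5.07] [-0.1 -1.   1.4]
-6.0 72.325 [ 457.44 -354.97   -6.05] [ 0.5 -0.2  1.2]
-7.0 72.625 [ 457.5  -355.     -7.02] [-0.2 -0.3  1. ]
-8.0 72.925 [ 457.5  -354.99   -8.04] [0.5 0.2 0.8]
-9.0 73.225 [ 457.47 -354.99   -9.04] [-0.   0.5  1.3]
-10.0 73.525 [ 457.45 -355.    -10.04] [-0.6 -0.7  0.7]
```

Run:
```python
from h import *
bot.move_gripper(36,10); bot.pause(.1); s=bot.read_state(); print(s['t'],round(s['width'],2),s['tcp_pos'].round(2),s['contact_force'].round(1))
snap('wrist','pics/p5.png'); snap('scene','pics/s5.png'); im=cv2.imread('pics/s5.png'); crop(im,340,260,460,350,6,'pics/c_s5.png')
```

```text
74.225 35.81 [ 457.49 -355.     -9.98] [ 0.3 -0.7  0. ]
```

View pics/c_s5.png

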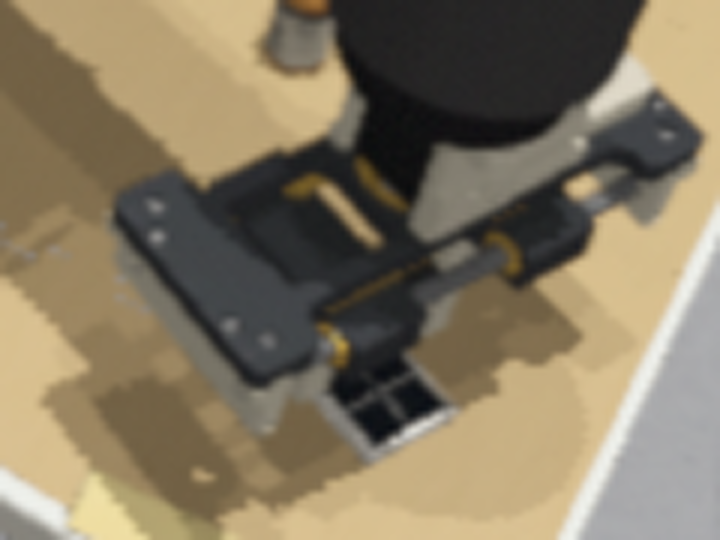

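View pics/p5.png

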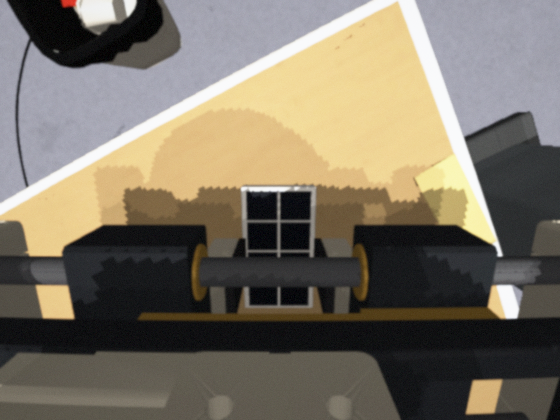

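Run:
```python
from h import *
p=at((457.5,-355.0),-26.25)
bot.move_gripper(56,12)
f0=bot.read_state()['contact_force']; z=-10.
while z>-24:
    z-=1; bot.line_to(p+[z],25); bot.pause(.03); s=bot.read_state(); f=s['contact_force']-f0
    print(z,s['t'],s['tcp_pos'].round(2),f.round(1))
    if f[2]>4: break
```

```text
-11.0 75.2083 [ 457.42 -354.96  -11.09] [0.1 0.6 0.6]
-12.0 75.4917 [ 457.46 -355.01  -12.05] [ 0.1 -0.1 -0.3]
-13.0 75.775 [ 457.44 -354.99  -13.05] [-0.  -0.7  0.5]
-14.0 76.0583 [ 457.47 -354.97  -14.05] [ 0.2  0.7 -0.1]
-15.0 76.3417 [ 457.44 -354.99  -15.05] [ 0.4  0.4 -0.6]
-16.0 76.625 [ 457.44 -354.99  -16.04] [-0.6  1.  -1.3]
-17.0 76.9083 [ 457.45 -354.99  -17.05] [-0.5 -0.  -0.8]
-18.0 77.1917 [ 457.47 -355.    -18.04] [-1.  -0.9  0.5]
-19.0 77.475 [ 457.46 -355.    -19.05] [-0.3 -0.6 -0. ]
-20.0 77.7583 [ 457.47 -354.99  -20.05] [ 0.1 -0.7 -0.5]
-21.0 78.0417 [ 457.47 -354.97  -21.04] [-0.7 -0.1 -0.2]
-22.0 78.325 [ 457.47 -354.98  -22.06] [ 0.3 -0.2  0.1]
-23.0 78.6083 [ 457.6  -355.07  -22.38] [-2.   2.6  6.4]
```

Run:
```python
from h import *
p=at((457.5,-355.0),-26.25)
bot.line_to(p+[-21.],25)
bot.move_gripper(34,15); bot.pause(.15); s=bot.read_state(); print(s['t'],round(s['width'],2),s['tcp_pos'].round(2),s['contact_force'].round(1))
if s['width']>37:
    bot.line_to(p+[10.],60); bot.line_to(p+[200.],200)
    s=snap('wrist','pics/p6.png'); print(s['t'],s['width'],s['tcp_pos'].round(1))
    im=cv2.imread('pics/p6.png'); crop(im,205,90,355,240,5,'pics/c_p6.png')
```

```text
79.4333 39.71 [ 457.44 -354.98  -21.06] [-0.5  0.9  0. ]
81.2 39.93584812241836 [ 456.8 -354.6  198.6]
```

View pics/p6.png

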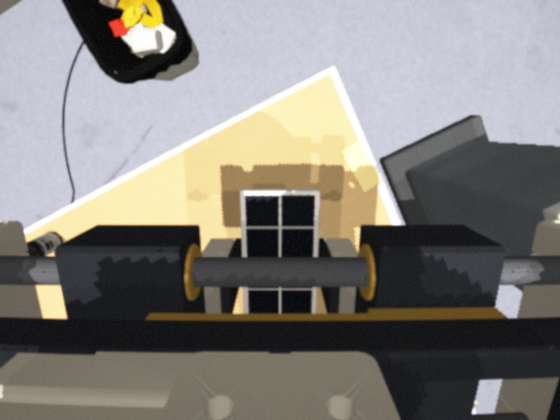

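View pics/c_p6.png

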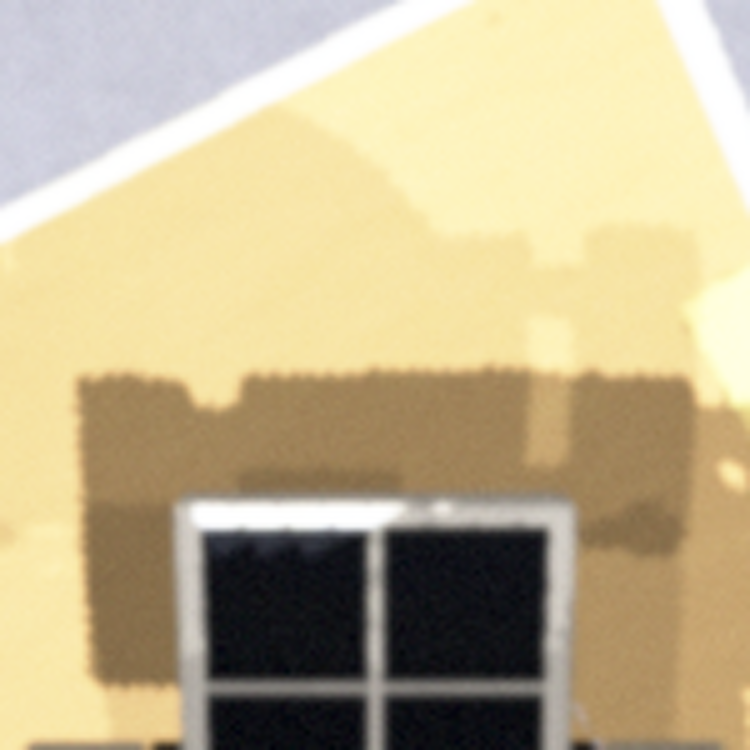

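```bash
cat > pl.py <<'E'
from h import *
a=np.radians(22); Rr=R.from_euler('z',3.8,degrees=True)
O=np.array([665.7,39.9,100.])
n=Rr.apply([0,-np.sin(a),np.cos(a)]); u=Rr.apply([0,np.cos(a),np.sin(a)])
Q=(Rr*R.from_euler('x',a)*R.from_euler('z',-np.pi/2)*R.from_euler('x',np.pi)).as_quat()
def tcp(up,h,dx=0.2): # panel origin 'up' mm upslope of the final, h above slope
    return (O+Rr.apply([dx,-15,29])+u*up+n*(h-21.)).tolist()
E
python3 - <<'E'
from pl import *
f=lambda a:[(205+(u+.5)/5-.5,90+(v+.5)/5-.5) for u,v in a]
print(intool('',f([(178,498),(574,500)]),29).round(1))
print(n,u,tcp(4,0),[bot.solve_ik(tcp(4,h),Q) for h in (0,60,110)])
print(R.from_quat(Q).as_matrix().round(2))
E
```

```text
[[ 36.7 -18.4 -29. ]
 [ 36.5  20.5 -29. ]]
[ 0.02482664 -0.37378301  0.92718385] [-0.06144809  0.92514541  0.37460659] [666.1265169966525, 36.49625758934082, 111.02756542776112] [array([ 0.09276176,  0.4612907 ,  0.0537485 , -0.41614186, -1.18468905,
        0.13640666]), array([ 0.0608286 ,  0.42401454,  0.12270966, -0.39999575, -1.2940868 ,
        0.12091809]), array([ 0.03393982,  0.40126269,  0.19131978, -0.39057945, -1.38842047,
        0.10946001])]
[[ 0.06 -1.   -0.02]
 [-0.93 -0.07  0.37]
 [-0.37  0.   -0.93]]
```

Run:
```python
from pl import *
bot.line_to([500.,-150.,230.],300,ori=down(np.radians(-90+3.8)))
bot.move_ptp(tcp(4,70),Q); bot.pause(.2)
s=bot.read_state(); f0=s['contact_force']; print(s['t'],s['width'])
bot.line_to(tcp(4,6),100)
for h in (4,3,2,1,0.,-.7,-1.4,-2.1,-2.8):
    bot.line_to(tcp(4,h),25); bot.pause(.05); s=bot.read_state(); f=s['contact_force']-f0
    print(h,round(s['t'],1),(s['tcp_pos']-tcp(4,h)).round(2),f.round(1),round(float(f@n),1))
    if f@n>4: break
snap('scene','pics/s6.png'); im=cv2.imread('pics/s6.png'); crop(im,220,120,380,240,5,'pics/c_s6.png')
```

```text
83.225 39.66552098694617
4 84.3 [ 0.18 -0.17  0.4 ] [-0.1  0.7  0.3] 0.0
3 84.6 [ 0.   -0.04  0.01] [-0.2 -0.1  0.9] 0.9
2 84.9 [-0.05  0.01 -0.08] [-0.6 -0.8  0.8] 1.0
1 85.2 [-0.01  0.02 -0.04] [-0.1 -0.1  0.1] 0.1
0.0 85.5 [-0.01  0.02 -0.03] [ 0.3 -0.3  0.3] 0.4
-0.7 85.8 [ 0.25 -0.12  0.28] [-0.1 -0.4  2.9] 2.8
-1.4 86.1 [ 0.49 -0.32  0.83] [-0.5 -1.4  6.7] 6.7
```

View pics/c_s6.png

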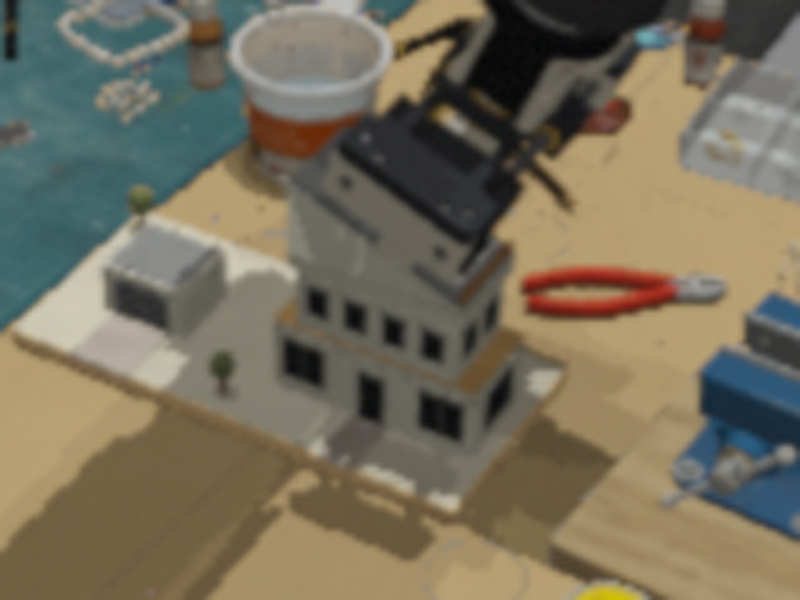

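Run:
```python
from pl import *
bot.line_to(tcp(4,-0.2),25)
bot.move_gripper(50); bot.pause(.4)
bot.line_to(tcp(4,60),100); 
bot.move_ptp(at((665.7,40),3.8,90)+[270.],down(np.radians(3.8-90))); bot.pause(.2)
s=snap('wrist','pics/f1.png'); print(s['t'],s['width'])
im=cv2.imread('pics/f1.png'); crop(im,200,20,360,180,4,'pics/c_f1.png')
snap('scene','pics/s7.png'); im=cv2.imread('pics/s7.png'); crop(im,220,120,380,240,5,'pics/c_s7.png')
```

```text
88.95 50.256020457038005
```

View pics/c_f1.png

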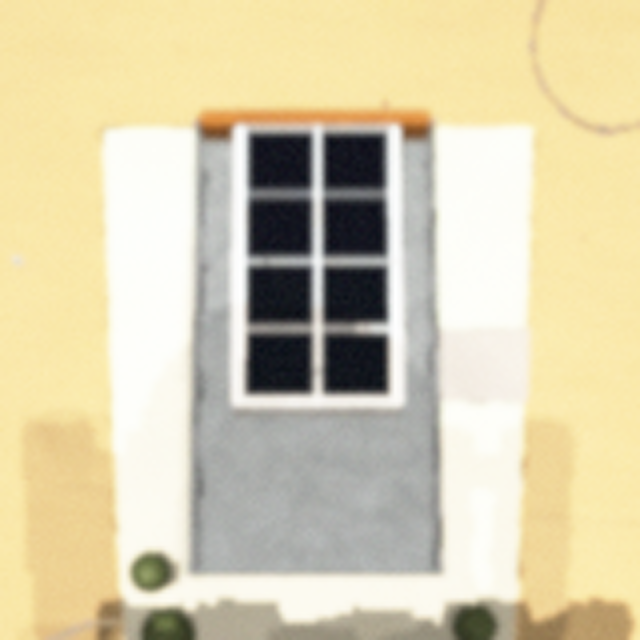

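View pics/c_s7.png

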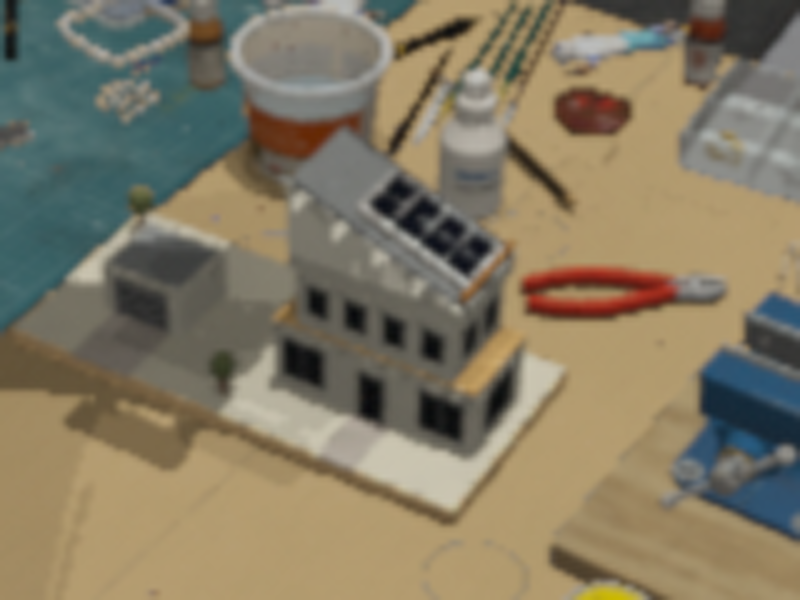

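Run:
```python
from pl import *
T=np.load('pics/f1.npy')
c=O+Rr.apply([0,-15,29])+n*8
ex=Rr.apply([1,0,0])
P=np.array([c+ex*20-u*36,c-ex*20-u*36,c-ex*20+u*36,c+ex*20+u*36])
q=proj('wrist',P,T); print(((q-[200,20]+.5)*4-.5).round(0))
f=lambda a:[(200+(x+.5)/4-.5,20+(y+.5)/4-.5) for x,y in a]
W=unproj('wrist',f([(231,124),(403,124),(406,408),(231,408)]),P[:,2],T); print(W.round(1)); print((Rr.inv().apply(W-O)).round(1))
```

```text
[[231. 118.]
 [398. 118.]
 [402. 401.]
 [228. 402.]]
[[689.1  -8.8 122.9]
 [647.9 -11.4 122.9]
 [643.7  55.4 149.9]
 [684.   57.9 149.9]]
[[ 20.1 -50.1  22.9]
 [-21.2 -50.   22.9]
 [-20.9  16.9  49.9]
 [ 19.4  16.8  49.9]]
```

View pics/s7.png

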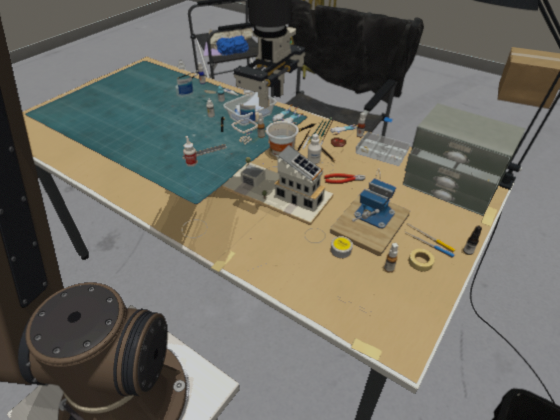

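View pics/f1.png

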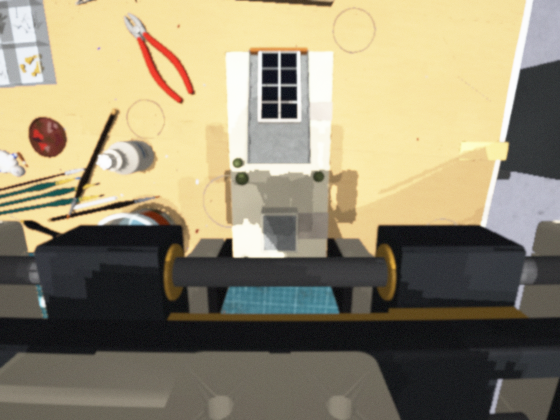

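Run:
```python
from pl import *
T=np.load('pics/f1.npy')
f=lambda a:[(200+(x+.5)/4-.5,20+(y+.5)/4-.5) for x,y in a]
print('ridge',Rr.inv().apply(unproj('wrist',f([(191,573),(440,573)]),157,T)-O).round(1))
print('rail foot',Rr.inv().apply(unproj('wrist',f([(215,136),(416,135)]),115.2,T)-O).round(1))
im=cv2.imread('pics/f1.png'); crop(im,240,40,320,75,9,'pics/c_f2.png')
```

```text
ridge [[ 28.9  54.   57. ]
 [-28.8  54.1  57. ]]
rail foot [[ 24.6 -49.2  15.2]
 [-24.9 -49.3  15.2]]
```

View pics/c_f2.png

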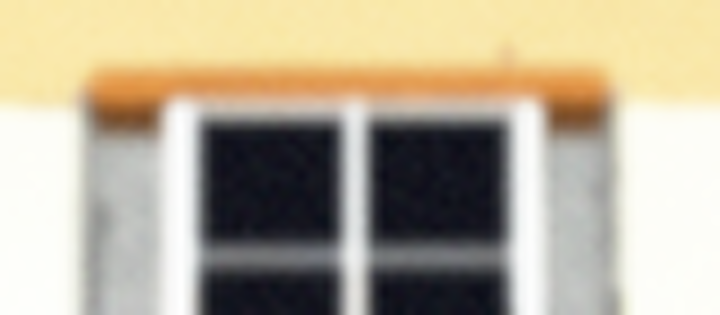

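Run:
```python
from pl import *
q=down(np.radians(3.8))
print(bot.solve_ik([590.,-75.,160.],q))
bot.move_ptp([600.,-40.,260.],q); bot.move_ptp([590.,-75.,160.],q); bot.pause(.2)
s=snap('wrist','pics/f3.png'); print(s['t'])
q=proj('wrist',np.array([O+Rr.apply([0,-48.4,15.2])]),np.load('pics/f3.npy'))[0]; print(q)
im=cv2.imread('pics/f3.png'); x,y=int(q[0]),int(q[1]); x0=max(0,x-60);y0=max(0,y-50); crop(im,x0,y0,x0+120,y0+90,6,'pics/c_f3.png')
```

```text
[ 2.01917944e-01  2.59903778e-01 -2.33208282e-01  4.44089210e-16
 -1.07768427e+00  1.43520089e+00]
91.3417
[193.26043571 105.48897374]
```

View pics/c_f3.png

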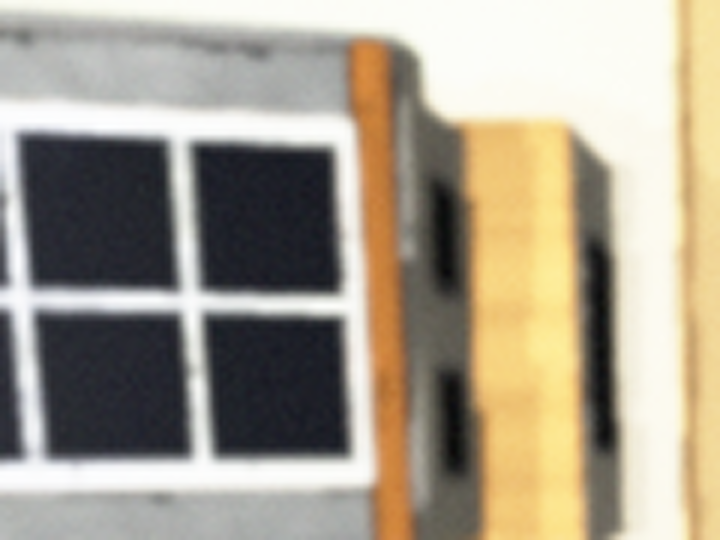

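View pics/f3.png

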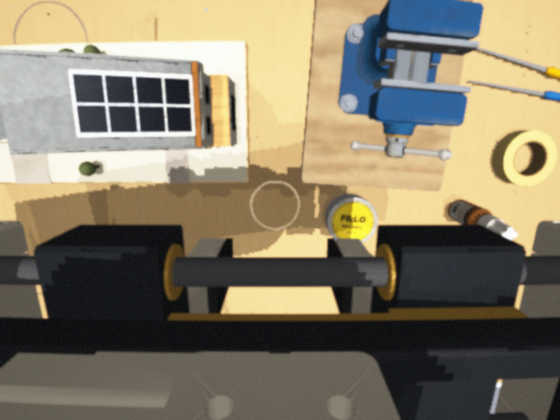

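Run:
```python
from pl import *
bot.line_to([560.,-75.,300.],150); bot.pause(.5); s=bot.read_state(); print(s['t'],s['contact_force'].round(1))
print(bot.close_job())
```

```text
93.0 [-0.6  0.2  0.8]
the job is handed in; nothing more can be done
None
```

The house is back together on its board, the garage is on its short pad, and I handed the job in at t = 93 s of the 136 s allowed. `close_job` gives no verdict.

**Storeys, roof and garage:** I fitted them in the order ground storey, upper storey, roof, garage. Each one stopped at its fully seated height to within 0.2 mm, with about 12–15 N of pressing force.

**Solar panel:** It was laid on last, cells up and lengthwise down the slope. In the last close-up its lower edge lies flush against the rail with no gap. An earlier reading of its lower edge, taken from higher up, came out about 1.3 mm further uphill than expected. I put that down to measurement error because the close-up shows contact.

**Bottles:** The glue bottle and the tan bottle were both standing in the last pictures, and the gripper was clear of everything at hand-in.

**Did not match the brief:**
- **Finger length:** The fingers actually end about 22 mm short of the stated TCP. The first two tries at the panel closed on air above it, without moving it. I found the real finger end by lowering gently until the fingers touched the table at 6.4 N, then gripped the panel correctly. The earlier blocks had therefore been gripped higher than I meant, but none slipped.
- **Wrist camera:** It showed a sideways bias of about 0.7–1 mm, which I allowed for.

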